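# Release a locked centrifuge lid with the emergency pin

## Robot

A 6-joint arm with a two-finger parallel gripper is mounted at the origin on the work surface. World frame = base frame: x ahead of the robot, y to its left, z up, the work surface at z = 0. Lengths are in m, angles in rad, forces in N, time in s.
With the tool pointing down it reaches from about 0.3 to 0.875 m from the base axis. Payload 6.4 kg.
Tool frame: the origin (TCP) lies at the very end of the fingers, on their centre line; the grasp point (between the pads) lies ctrl.grip_point_offset behind it (ctrl.grip_point_offset is the distance from the TCP to the grasp point, in m); x points along the fingers, y is the direction in which the jaws open and shut, and the axes are right-handed (so a half turn about x gives the same grasp; the last joint's range is limited). The gripper opens to 85 mm and grips with 20 to 120 N. Pads are 22 mm wide; open, the fingers measure 114 mm over their backs; the gripper's body (76 mm by 85 mm) begins 54 mm behind the grasp point. The pads swing forward as they close: fully open they stand 13 mm farther back than shut.
Start: joints at [-1.444, 0.181, 1.607, -0, 1.354, -0.206], TCP at [0.188, -0.543, 0.231] pointing down, gripper open.
Joint ranges: [-2.99, 2.99], [-0.89, 2.07], [0.3, 2.58], [-1.14, 4.28], [0, 2.63], [-3.12, 3.12]. Speed limits (rad/s): [2.57, 2.57, 3.01, 3.14, 3.14, 3.14].

## Interface

Orientations are given as a unit quaternion [x, y, z, w].
In Python, from workcell import telemetry, cams, ctrl, recognise, trace, spot_point gives the robot as it stands. The module is installed in compiled form; this text tells all that it offers.
- The arm moves only by the tool apply_moves, never from a script. Its argument "increments" is a list of rows, each an object of numbers: "tx", "ty", "tz": the shift along the tool's x, y, z in cm; "ax", "ay", "az": the turn, a rotation vector about the tool's x, y, z in degrees; "hand": the finger opening in cm, from 0 to 8.54. A call has 1 to 10 rows; each row shifts and turns the pose as measured when the row begins, along the tool's axes as they then stand; what a row does not reach is not made up. A row lasts 1/8 s, in which the tool goes at most 62.5 mm and 10.7 degrees, less where a joint would pass 70% of its speed; a pose out of reach is approached as far as the arm can. A call is refused whole if a number of a shift passes 6.25 or a number of a turn 10.7, either way. A call with a gripper value outside its range is refused whole. The fingers move at their own pace and stop on an object; "force" is the grip in N (left out, the last holds). Time passes only in rows, so rows that do not move let the fingers close. It gives the time, the measured TCP pose, the force and the opening at its end, in the units of the state.
- telemetry.observe(): the state, without advancing time (a new reading comes with each control period).
- cams.capture(name): name is "side" or "top" or "wrist"; returns a dict with "img" (480x640x3 uint8, red, green, blue), "vertical_fov" (degrees; the focal length in pixels is half the picture's height over the tangent of half this angle, whatever the lens; pixels are square), "cx", "cy" (the principal point, pixels), "R" (3x3) and "t" (3): a world point X has camera coordinates R X + t; the wrist camera has in their place "mount" (4x4, takes a point from camera to tool coordinates, whose origin is the TCP and whose axes are the tool frame's). Camera axes: x right, y down, z forward; pixel columns grow to the right and rows downward; lengths in m; the calibration is good to about 2 mm. A picture is of the moment at which its call begins: read the wrist's pose just before it. There is no depth.
- ctrl.job_done(): hands the job in, once; it reports no verdict.
Trained networks look in a picture, given as the dict that the camera call returned (one of the last four; its "shot" number tells which), for a name from the list of things; names that differ only in an ending like _2 or _b are one class to them, and where a whole thing is asked for, a point or a joint stands for the part that bears it (a point fixed in the world has none). Each returns a list of dicts, best first, with "conf" (0 to 1); they miss things now and then, are a little off and sometimes report something else, mostly with a low value. They report only what shows in the picture. A call takes as long as a camera call.
- recognise(target, picture): "pixel" ([column, row] in pixels, amid what is visible of it).
- trace(target, picture): "region" (480x640 bool, what is visible of it) and "pixel" ([column, row] in pixels, amid what is visible of it).
- spot_point(target, picture): "pixel" ([column, row] in pixels: a listed point, or the origin of a listed thing).
The state is a dict: "clock": time; "joint_pos": joint angles; "qd": joint speeds; "effort": joint torques, N m; "eef_pos": TCP position; "tcp_rot": TCP orientation; "wrist_force": force on the tool from outside, world axes, zero at the start; "torque": the same for the moment, N m; "grip_width": finger opening in m.
Only numpy, scipy, OpenCV 4.12 (cv2) and the standard library are available. Lean on these libraries where they do the work, as an engineer would, in place of code of your own. Each camera call takes 0.05 s, during which the arm holds its last target.

## Task

The power has failed and the centrifuge's lid is locked over its samples. Take the straight release pin from the stand, push it gently down through the slot in front of the lid, feel for the hidden latch tab and press it until the lid springs open, without forcing it; then put the pin back, fully home, in the stand hole it came from and leave everything else alone.

Things in the scene. Friction and masses are not known exactly. Their poses are not given: they have to be found in the camera images.
- pin_handle (a point): Middle of the handle of the release pin, which hangs upright in one of the stand's two holes; 145 mm long, about 70 g. Plain round ribbed black handle, 16 mm diameter, 56 mm long, with no crossbar; under it a 22 mm diameter, 4 mm thick collar that rests on the stand. This point is 32 mm above the collar's underside, 28 mm below the handle's top, 117 mm above the tip. z runs from tip to handle.
- pin_tip (a point): Lower, rounded end of the pin's bare steel shaft, on its axis; the shaft is 6 mm in diameter and 85 mm long from tip to collar. z runs up the pin.
- slot (a point): Centre of the slot's mouth, flush in the level white ledge in front of the centrifuge's lid, 150 mm above the bench. The slot runs 36 mm along this frame's y and is 8.5 mm wide along x, with a 1 mm chamfer and a flat thin grey rim around it; the ledge is 6 mm thick. x points from the machine's front to its lid hinge, z up. Below lies a black well, roomier than the slot.
- well_floor (a point): Floor of the well, 61 mm below the slot's centre. Above it, unseen, is the latch's level black tab, 10 mm wide along y, 16 mm along x, under the slot's centre line. The tab's middle lies up to 12 mm to either side of the slot's centre along y, its top 18 to 36 mm below the mouth; this differs each time: feel for it. Beside the tab the pin meets nothing down to the floor.
- centrifuge: White bench centrifuge, 340 mm deep (its x), 230 mm wide (its y), deck 150 mm high, fixed on the bench. Origin at the centre of its underside; x points to its rear. Its front, a sloping fascia with a dead display, faces the robot. A push of more than 30 N by the pin on its housing or in the well damages it, more than 22 N on the tab bends the tab.
- lid (a joint): The lid, hinged at the rear: 0 shut and locked, 1.5 rad fully open. The pressed tab pushes back with about 4 N at first and 1 N more for each mm; after about 6 mm (10 N) the lid unlocks and a damped spring raises it fully in about 3 s; at 8 mm the tab stops dead, and more than 22 N on it bends it.
- lid_front (a point): Middle of the lid's front edge (with a small grey lip); shut, it is 14 mm above the ledge, 33 mm behind the slot's centre, and the lid's dome rises to 38 mm above the ledge. Opening, it swings up and away from the slot.
- stand_hole_r (a point): Mouth centre of the stand's hole at its -y end. The stand is a fixed grey bench, 70 x 160 mm on plan, its 60 mm wide, 8 mm thick top plate 95 mm above the bench, with two through holes of 8.5 mm diameter (1.5 mm chamfer) 84 mm apart along y. Below the plate it is open down to its 6 mm foot. z up.
- stand_hole_l (a point): Mouth centre of the stand's hole at its +y end. The pin hangs in one hole, the rotor key in the other.
- key_handle (a point): The rotor key, standing in the stand's other hole: a T-shaped black handle, its crossbar 82 mm long and 12 mm thick, centre (this point) 29 mm above the stand's top. To be left alone.
- amber_bottle: Amber bottle, 72 mm diameter, 150 mm high; origin under its centre. Leave alone.
- reagent_bottle: White plastic bottle with a blue cap, 56 mm diameter, 130 mm high; origin under its centre. Leave alone.
- microplate: Flat black well plate, 86 x 128 x 14 mm; origin under its centre. Leave alone.
- tip_box: White box with an orange tray of pipette tips, 85 x 122 x 61 mm; origin under its centre. Leave alone.
- timer: Small grey bench timer, 55 x 75 x 22 mm; origin under its centre. Leave alone.

How it is judged:
On the way, in this order (a step that is already met when the one before it is completed fails the run):
1. the pin's tip is through the slot, at least 12 mm below its mouth (x of pin_tip in the frame of slot between -0.006 and 0.006 m and y of pin_tip in the frame of slot between -0.02 and 0.02 m and z of pin_tip in the frame of slot below -0.012 m), for 0.05 s.
2. the lid has sprung from its lock (0.06 rad or more) with the pin's tip still in the well (all of step 1 and value of joint lid above 0.06 rad).
At the end, for the whole second after the job is handed in: The lid stands open (at least 1.35 of 1.5 rad) and the pin hangs at rest and upright (within 0.06 rad) in its hole of the stand, within 4 mm of the hole's axis and its collar within 4 mm of the plate (value of joint lid above 1.35 rad and ((horizontal distance between pin_tip and stand_hole_r below 0.004 m and z of pin_tip in the frame of stand_hole_r below -0.081 m) or (horizontal distance between pin_tip and stand_hole_l below 0.004 m and z of pin_tip in the frame of stand_hole_l below -0.081 m)) and angle between pin_tip's own z axis and vertical below 0.06 rad and linear speed of pin below 0.02 m/s); the robot touches nothing.
It fails at once if the pin pressed on the centrifuge with more than 30 N, or on its latch tab with more than 22 N (contact force between pin and centrifuge above 30 N or contact force between pin and tab above 22 N).
It fails at once if the rotor key, a bottle, the microplate, the tip box or the timer moved more than 25 mm (distance of any of key_handle, amber_bottle, reagent_bottle, microplate, tip_box, timer from where it was at the start of the episode above 0.025 m).
It also fails if it takes over 64 s, if anything falls off the work surface, if the arm or the gripper's body presses on something with over 40 N, if the wrist force passes 120 N, or if a joint passes its speed limit or range.

## Working session

There is one attempt and no reset: what is moved stays moved. The work goes in short steps, Python scripts to look and compute and a tool call to move; the robot and the scene stay as the last step left them, time stands still between calls to the robot, and variables do not carry over. Pictures are saved under pics/ and viewed, and the job is handed in when it is done.

Besides the shell and the picture viewer there is one more tool, called as name(argument=value, ...), one argument or row to a line, values as JSON. apply_moves: Moves the arm, as the interface text tells. Its arguments: {"type":"object","properties":{"increments":{"type":"array","items":{"type":"object","properties":{"tx":{"type":"number"},"ty":{"type":"number"},"tz":{"type":"number"},"ax":{"type":"number"},"ay":{"type":"number"},"az":{"type":"number"},"hand":{"type":"number"}}}},"force":{"type":"number"}},"required":["increments"]}

```bash
mkdir -p pics
cat > h.py <<'E'
import numpy as np, cv2
from workcell import telemetry, cams, ctrl, recognise, trace, spot_point
from scipy.spatial.transform import Rotation as R
def st():
    s=telemetry.observe(); return s
def show(s=None):
    s=s or st()
    M=R.from_quat(s['tcp_rot']).as_matrix()
    print('t',round(s['clock'],2),'tcp',np.round(s['eef_pos'],4),'F',np.round(s['wrist_force'],1),'grip',round(s['grip_width'],4))
    print('toolaxes x',M[:,0].round(3),'y',M[:,1].round(3),'z',M[:,2].round(3),'q',np.round(s['joint_pos'],3))
def cam(name):
    s=st(); c=cams.capture(name)
    f=240/np.tan(np.radians(c['vertical_fov'])/2)
    if name=='wrist':
        M=R.from_quat(s['tcp_rot']).as_matrix(); m=np.array(c['mount'])
        Rc=M@m[:3,:3]; o=M@m[:3,3]+np.array(s['eef_pos'])
    else:
        Rc=np.array(c['R']).T; o=-Rc@np.array(c['t'])
    c['f']=f;c['Rc']=Rc;c['o']=o
    return c
def ray(c,p):
    d=np.array([(p[0]-c['cx'])/c['f'],(p[1]-c['cy'])/c['f'],1.]); return c['o'],c['Rc']@d
def atz(c,p,z):
    o,d=ray(c,p); return o+d*(z-o[2])/d[2]
def proj(c,X):
    v=c['Rc'].T@(np.array(X)-c['o']); return np.array([c['cx']+c['f']*v[0]/v[2],c['cy']+c['f']*v[1]/v[2]])
def tri(obs):
    A=np.zeros((3,3));b=np.zeros(3)
    for c,p in obs:
        o,d=ray(c,p);d=d/np.linalg.norm(d);P=np.eye(3)-np.outer(d,d);A+=P;b+=P@o
    X=np.linalg.solve(A,b); return X,[np.linalg.norm(proj(c,X)-p).round(1) for c,p in obs]
def save(c,n): cv2.imwrite('pics/'+n,c['img'][:,:,::-1])
E
python3 - <<'E'
from h import *
show()
cs={n:cam(n) for n in('side','top','wrist')}
for n,c in cs.items():
    save(c,n+'0.png'); print(n,c['o'].round(3),c['Rc'][:,2].round(3),c['f'])
P={}
for t in ['pin_handle','pin_tip','slot','lid_front','stand_hole_r','stand_hole_l','key_handle','centrifuge']:
    for n,c in cs.items():
        r=spot_point(t,c)
        print(t,n,[(np.round(q['pixel'],1),round(q['conf'],2)) for q in r[:2]])
        if r and n!='wrist': P[t,n]=r[0]['pixel']
    if (t,'side') in P and (t,'top') in P: print('   ',tri([(cs[n],P[t,n]) for n in('side','top')]))
E
```

```text
t 0.0 tcp [ 0.1878 -0.5429  0.2304] F [-0.6  0.7  0.3] grip 0.0854
toolaxes x [-0.     0.002 -1.   ] y [ 0.327 -0.945 -0.002] z [-0.945 -0.327 -0.   ] q [-1.444  0.182  1.608 -0.     1.354 -0.206]
side [ 0.469 -0.665  0.861] [ 0.1    0.649 -0.754] 436.858822204915
top [ 0.445 -0.021  1.264] [ 0.103 -0.011 -0.995] 435.8412193600885
wrist [ 0.261 -0.519  0.373] [-0.284 -0.097 -0.954] 366.3381429023674
pin_handle side [(array([291.7, 396. ]), 0.66), (array([225.8, 311.3]), 0.36)]
pin_handle top [(array([452.4, 263.8]), 0.57)]
pin_handle wrist []
    (array([ 0.48273922, -0.37818964,  0.12620572]), [np.float64(1.0), np.float64(0.6)])
pin_tip side [(array([350.7, 338.3]), 0.29)]
pin_tip top []
pin_tip wrist []
slot side [(array([266.4, 193.5]), 0.71), (array([291.2, 395.2]), 0.18)]
slot top [(array([268. , 266.6]), 0.74)]
slot wrist []
    (array([0.48112374, 0.10039849, 0.15201576]), [np.float64(1.5), np.float64(1.4)])
lid_front side [(array([277.4, 185.6]), 0.9)]
lid_front top [(array([266.2, 258.9]), 0.59), (array([417.3, 263.3]), 0.32)]
lid_front wrist []
    (array([0.504131  , 0.102
[... 247 characters left out ...]
 0.10033253]), [np.float64(1.7), np.float64(1.1)])
stand_hole_l side [(array([294.3, 403.5]), 0.85)]
stand_hole_l top [(array([450.6, 261.9]), 0.71), (array([417.4, 261.4]), 0.63)]
stand_hole_l wrist []
    (array([ 0.48743677, -0.38175261,  0.10033253]), [np.float64(1.7), np.float64(1.1)])
key_handle side [(array([286.8, 353. ]), 0.74)]
key_handle top [(array([424.5, 264.1]), 0.57)]
key_handle wrist []
    (array([ 0.48294213, -0.3029071 ,  0.13483738]), [np.float64(0.9), np.float64(0.6)])
centrifuge side [(array([308.6, 240.3]), 0.73)]
centrifuge top [(array([382. , 220.1]), 0.41)]
centrifuge wrist []
    (array([ 0.55967593, -0.17244382,  0.28822552]), [np.float64(11.7), np.float64(9.1)])
```

View pics/side0.png

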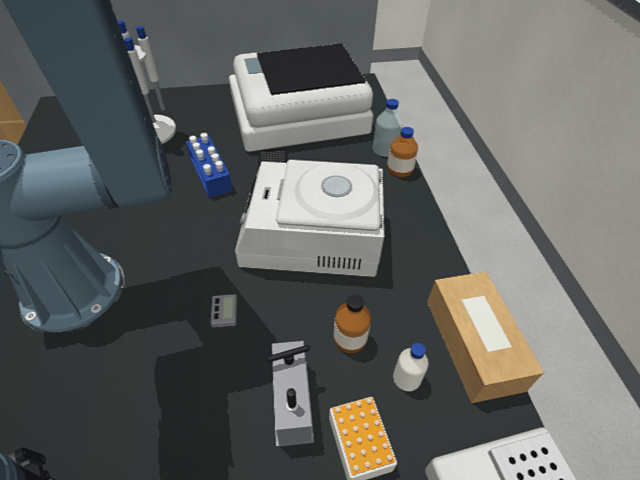

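View pics/top0.png

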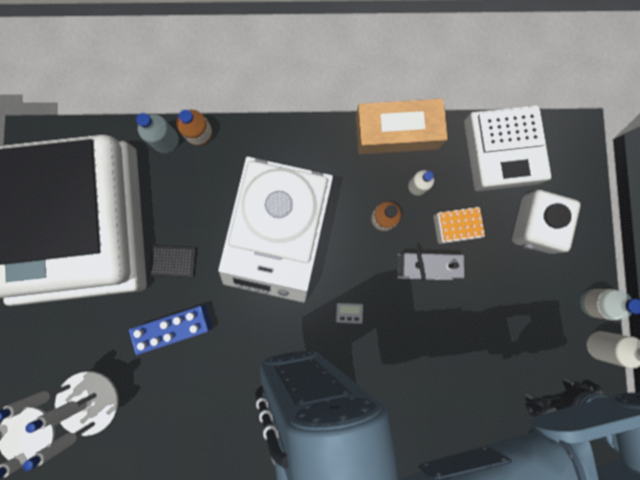

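View pics/wrist0.png

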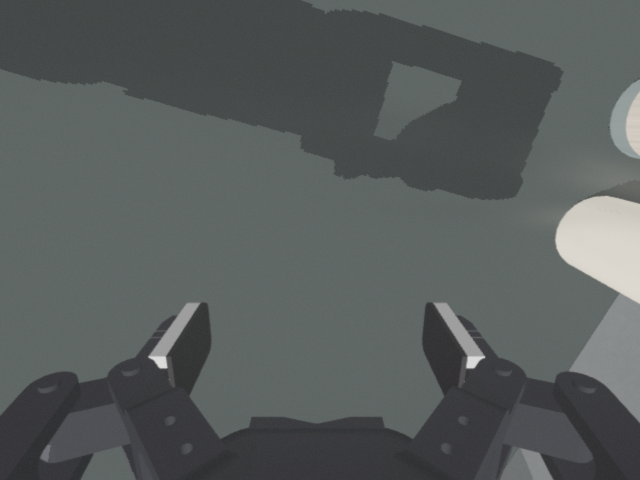

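```bash
cat >> h.py <<'E'
import json
def Rt(psi):
    z=np.array([np.cos(psi),np.sin(psi),0]);x=np.array([0,0,-1.]);y=np.cross(z,x);return np.stack([x,y,z],1)
def plan(pos,psi,n,rnd=2):
    """rows to reach pos with tool down, yaw psi; n rows"""
    s=st();p=np.array(s['eef_pos']);M=R.from_quat(s['tcp_rot']);T=R.from_matrix(Rt(psi))
    pos=np.array(pos,float);rows=[];p0=p.copy()
    for k in range(n):
        w=(M.inv()*T).as_rotvec()/(n-k); d=M.as_matrix().T@((pos-p)/(n-k))
        tr=np.round(d*100,rnd);an=np.round(np.degrees(w),1)
        rows.append(dict(tx=tr[0],ty=tr[1],tz=tr[2],ax=an[0],ay=an[1],az=an[2]))
        p=p+M.as_matrix()@(tr/100);M=M*R.from_rotvec(np.radians(an))
    for r in rows: print(json.dumps({k:float(v) for k,v in r.items() if abs(v)>1e-9}))
    print('end err mm',((pos-p)*1000).round(2))
E
python3 - <<'E'
from h import *
print(ctrl.grip_point_offset)
plan([0.483,-0.378,0.29],-np.pi/2,8)
E
```

```text
0.0187
{"tx": -0.73, "ty": -0.75, "tz": -4.16, "ax": -8.9}
{"tx": -0.73, "ty": -0.1, "tz": -4.23, "ax": -8.9}
{"tx": -0.74, "ty": 0.56, "tz": -4.19, "ax": -8.9}
{"tx": -0.73, "ty": 1.2, "tz": -4.06, "ax": -8.8}
{"tx": -0.74, "ty": 1.81, "tz": -3.82, "ax": -8.9}
{"tx": -0.73, "ty": 2.38, "tz": -3.5, "ax": -8.8}
{"tx": -0.74, "ty": 2.88, "tz": -3.09, "ax": -8.9}
{"tx": -0.73, "ty": 3.33, "tz": -2.61, "ax": -8.8}
end err mm [0.01 0.02 0.03]
```

apply_moves(
  increments=[
    {"tx": -0.73, "ty": -0.75, "tz": -4.16, "ax": -8.9},
    {"tx": -0.73, "ty": -0.1, "tz": -4.23, "ax": -8.9},
    {"tx": -0.74, "ty": 0.56, "tz": -4.19, "ax": -8.9},
    {"tx": -0.73, "ty": 1.2, "tz": -4.06, "ax": -8.8},
    {"tx": -0.74, "ty": 1.81, "tz": -3.82, "ax": -8.9},
    {"tx": -0.73, "ty": 2.38, "tz": -3.5, "ax": -8.8},
    {"tx": -0.74, "ty": 2.88, "tz": -3.09, "ax": -8.9},
    {"tx": -0.73, "ty": 3.33, "tz": -2.61, "ax": -8.8},
  ],
)

```text
$.increments[0]: bad value
```

Run:
```python
from h import *
show()
c=cam('wrist');save(c,'w1.png')
for t in ['pin_handle','stand_hole_r','key_handle']:
    r=spot_point(t,c); print(t,[(np.round(q['pixel'],1),round(q['conf'],2),atz(c,q['pixel'],{'pin_handle':.127,'stand_hole_r':.095,'key_handle':.124}[t]).round(4)) for q in r[:2]])
r=trace('pin_handle',c)
for q in r[:2]:
    m=q['region'];ys,xs=np.nonzero(m);print(q['conf'],q['pixel'],xs.min(),xs.max(),ys.min(),ys.max())
print(proj(c,[.483,-.378,.155]),proj(c,[.483,-.378,.099]),proj(c,[.483,-.378,.095]))
```

```text
t 1.35 tcp [ 0.1879 -0.5435  0.2313] F [ 1.2 -0.6 -0.5] grip 0.0856
toolaxes x [-0.  0. -1.] y [ 0.327 -0.945 -0.   ] z [-0.945 -0.327  0.   ] q [-1.444  0.181  1.607 -0.     1.354 -0.206]
pin_handle []
stand_hole_r []
key_handle []
[ 147.78606821 -622.51050851] [ 196.22711055 -408.40087697] [ 198.64147184 -397.72938892]
```

View pics/w1.png

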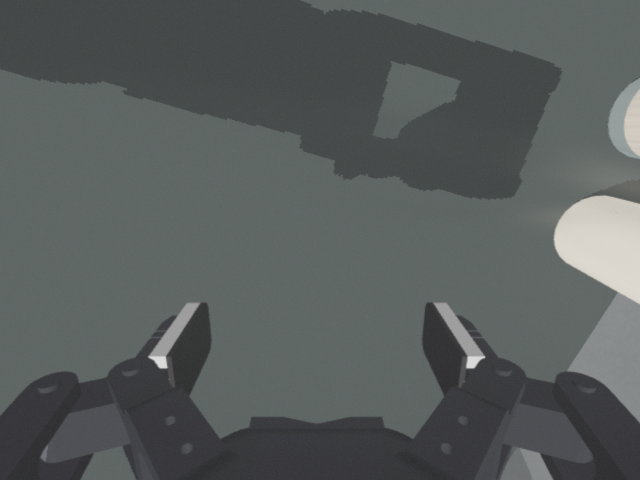

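apply_moves(
  increments=[
    {"tx": -0.73, "ty": -0.75, "tz": -4.16, "ax": -8.9, "ay": 0, "az": 0, "hand": 8.5},
    {"tx": -0.73, "ty": -0.1, "tz": -4.23, "ax": -8.9, "ay": 0, "az": 0, "hand": 8.5},
    {"tx": -0.74, "ty": 0.56, "tz": -4.19, "ax": -8.9, "ay": 0, "az": 0, "hand": 8.5},
    {"tx": -0.73, "ty": 1.2, "tz": -4.06, "ax": -8.8, "ay": 0, "az": 0, "hand": 8.5},
    {"tx": -0.74, "ty": 1.81, "tz": -3.82, "ax": -8.9, "ay": 0, "az": 0, "hand": 8.5},
    {"tx": -0.73, "ty": 2.38, "tz": -3.5, "ax": -8.8, "ay": 0, "az": 0, "hand": 8.5},
    {"tx": -0.74, "ty": 2.88, "tz": -3.09, "ax": -8.9, "ay": 0, "az": 0, "hand": 8.5},
    {"tx": -0.73, "ty": 3.33, "tz": -2.61, "ax": -8.8, "ay": 0, "az": 0, "hand": 8.5},
  ],
)

```text
clock: 2.6
eef_pos: [0.4866, -0.3705, 0.2913]
tcp_rot: [0.492, 0.508, -0.492, 0.508]
wrist_force: [0.2, 0.1, 0.7]
grip_width: 0.0849
```

```bash
cat > l.py <<'E'
from h import *
import sys
show()
c=cam('wrist');save(c,sys.argv[1])
for t in ['pin_handle','stand_hole_r','key_handle']:
    r=spot_point(t,c); print(t,[(np.round(q['pixel'],1),round(q['conf'],2),atz(c,q['pixel'],{'pin_handle':.127,'stand_hole_r':.095,'key_handle':.124}[t]).round(4)) for q in r[:2]])
r=trace('pin_handle',c)
for q in r[:2]:
    m=q['region'];ys,xs=np.nonzero(m);print(q['conf'],q['pixel'],xs.min(),xs.max(),ys.min(),ys.max())
print(proj(c,[.483,-.378,.155]),proj(c,[.483,-.378,.099]),proj(c,[.483,-.378,.095]))
E
python3 l.py w2.png
```

```text
t 2.6 tcp [ 0.4866 -0.3705  0.2913] F [0.2 0.1 0.7] grip 0.0849
toolaxes x [-0. -0. -1.] y [ 0.999  0.033 -0.   ] z [ 0.033 -0.999  0.   ] q [-0.844  0.219  1.441 -0.     1.482 -0.877]
pin_handle [(array([306.9, 225.3]), 0.88, array([ 0.4795, -0.3813,  0.127 ]))]
stand_hole_r [(array([308.7, 214.1]), 0.59, array([ 0.4804, -0.3793,  0.095 ])), (array([312.9, 123.6]), 0.57, array([ 0.4818, -0.2968,  0.095 ]))]
key_handle [(array([315. , 124.8]), 0.87, array([ 0.4838, -0.2975,  0.124 ]))]
0.79 [307.9, 224.8] 299 320 207 242
0.69 [548.6, 164.6] 497 616 132 191
[310.52216878 230.96763172] [311.43707261 213.93049099] [311.49169309 212.91336026]
```

View pics/w2.png

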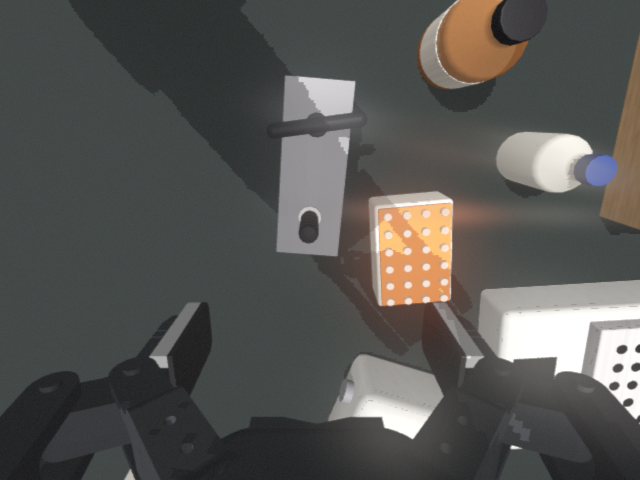

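Run:
```python
from h import *
plan([0.4800,-0.380,0.185],-np.pi/2,4)
```

```text
{"tx": 2.64, "ty": -0.13, "tz": 0.21, "ax": 0.4}
{"tx": 2.64, "ty": -0.13, "tz": 0.21, "ax": 0.4}
{"tx": 2.64, "ty": -0.13, "tz": 0.22, "ax": 0.4}
{"tx": 2.65, "ty": -0.12, "tz": 0.22, "ax": 0.3, "az": 0.1}
end err mm [-0.03  0.05  0.  ]
```

apply_moves(
  increments=[
    {"tx": 2.64, "ty": -0.13, "tz": 0.21, "ax": 0.5, "ay": 0, "az": 0, "hand": 5},
    {"tx": 2.64, "ty": -0.13, "tz": 0.21, "ax": 0.5, "ay": 0, "az": 0, "hand": 5},
    {"tx": 2.64, "ty": -0.13, "tz": 0.22, "ax": 0.5, "ay": 0, "az": 0, "hand": 5},
    {"tx": 2.64, "ty": -0.13, "tz": 0.22, "ax": 0.4, "ay": 0, "az": 0, "hand": 5},
    {"tx": 0, "ty": 0, "tz": 0, "ax": 0, "ay": 0, "az": 0, "hand": 5},
  ],
)

```text
clock: 3.48
eef_pos: [0.4733, -0.3849, 0.1815]
tcp_rot: [-0.505, -0.495, 0.506, -0.494]
wrist_force: [0.4, -0.4, 0.4]
grip_width: 0.0499
```

```bash
python3 l.py w3.png
```

```text
t 3.48 tcp [ 0.4733 -0.3849  0.1815] F [ 0.4 -0.4  0.4] grip 0.0499
toolaxes x [-0.003 -0.    -1.   ] y [ 1.    -0.022 -0.003] z [-0.022 -1.     0.   ] q [-0.876  0.305  1.56  -0.003  1.279 -0.853]
pin_handle [(array([324.9, 254. ]), 0.93, array([ 0.479 , -0.3817,  0.127 ]))]
stand_hole_r [(array([323.6, 238.6]), 0.92, array([ 0.4787, -0.3827,  0.095 ]))]
key_handle [(array([333.7,  95.6]), 0.69, array([ 0.4847, -0.2967,  0.124 ]))]
0.76 [326.3, 251.8] 311 345 222 284
[334.00233311 266.30825083] [330.27801305 233.38204823] [330.07558431 231.59240348]
```

View pics/w3.png

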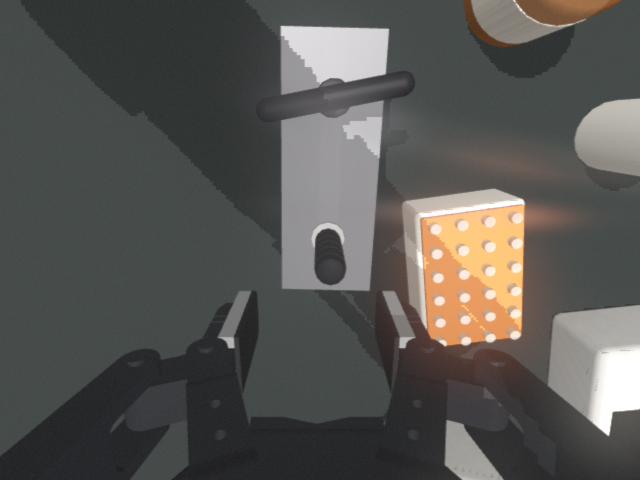

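Run:
```python
from h import *
show()
c=cam('wrist')
print(atz(c,[330.5,270.5],.155),atz(c,[327.5,239],.099))
show()
im=c['img'][200:300,270:390];cv2.imwrite('pics/w3z.png',cv2.resize(im,None,fx=6,fy=6,interpolation=cv2.INTER_NEAREST)[:,:,::-1])
```

```text
t 3.73 tcp [ 0.4762 -0.3861  0.1859] F [-0.1 -0.2  0.2] grip 0.0496
toolaxes x [ 0.002 -0.006 -1.   ] y [ 1.    -0.02   0.003] z [-0.02  -1.     0.006] q [-0.873  0.302  1.555 -0.002  1.279 -0.853]
[ 0.48446144 -0.38341945  0.155     ] [ 0.48467082 -0.38487164  0.099     ]
t 3.77 tcp [ 0.4763 -0.3859  0.1858] F [-0.4 -0.2  0.2] grip 0.0499
toolaxes x [ 0.002 -0.006 -1.   ] y [ 1.    -0.019  0.002] z [-0.019 -1.     0.006] q [-0.873  0.302  1.555 -0.002  1.279 -0.853]
```

View pics/w3z.png

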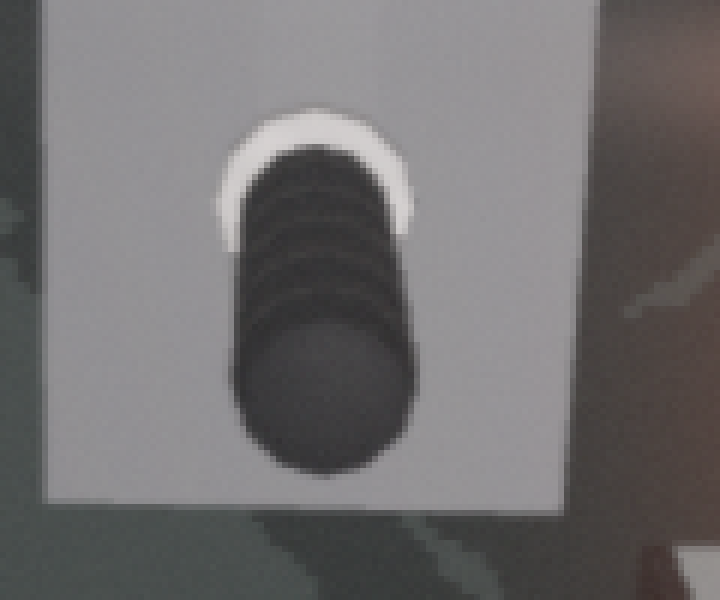

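Run:
```python
from h import *
c=cam('wrist')
print(atz(c,[323.9,266.4],.155),atz(c,[322.6,234.3],.099))
show()
r=spot_point('pin_handle',c)[0];print(r['pixel'],atz(c,r['pixel'],.127))
X=atz(c,[323.2,250],.127);print(proj(c,[.48,-.383,.127]))
plan([0.4800,-0.384,0.1116],-np.pi/2,5)
```

```text
[ 0.48117054 -0.38088222  0.155     ] [ 0.48154484 -0.38136068  0.099     ]
t 3.83 tcp [ 0.4763 -0.3857  0.1856] F [0.5 0.4 0.7] grip 0.0498
toolaxes x [ 0.002 -0.006 -1.   ] y [ 1.    -0.019  0.002] z [-0.019 -1.     0.006] q [-0.873  0.302  1.555 -0.002  1.279 -0.853]
[322.2, 246.3] [ 0.48081031 -0.3798496   0.127     ]
[320.88775834 251.41082145]
{"tx": 1.48, "ty": 0.07, "tz": -0.04, "ax": -0.2, "ay": 0.1}
{"tx": 1.47, "ty": 0.07, "tz": -0.04, "ax": -0.2, "ay": 0.1}
{"tx": 1.48, "ty": 0.07, "tz": -0.04, "ax": -0.2}
{"tx": 1.47, "ty": 0.07, "tz": -0.03, "ax": -0.2, "ay": 0.1, "az": -0.1}
{"tx": 1.48, "ty": 0.08, "tz": -0.03, "ax": -0.3}
end err mm [0.01 0.02 0.04]
```

apply_moves(
  increments=[
    {"tx": 0.1, "ty": 0.5, "tz": -0.47, "ax": -0.6, "ay": 0.2, "az": 0, "hand": 5},
    {"tx": 0, "ty": 0, "tz": 0, "ax": -0.5, "ay": 0.1, "az": 0, "hand": 5},
    {"tx": 2.2, "ty": 0, "tz": 0, "ax": 0, "ay": 0, "az": 0, "hand": 5},
    {"tx": 2.2, "ty": 0, "tz": 0, "ax": 0, "ay": 0, "az": 0, "hand": 5},
    {"tx": 0, "ty": 0, "tz": 0, "ax": 0, "ay": 0, "az": 0, "hand": 5},
    {"tx": 0, "ty": 0, "tz": 0, "ax": 0, "ay": 0, "az": 0, "hand": 5},
  ],
)

```text
clock: 4.62
eef_pos: [0.4835, -0.3809, 0.1417]
tcp_rot: [0.499, 0.499, -0.498, 0.503]
wrist_force: [-0.0, -0.3, -0.3]
grip_width: 0.0501
```

Run:
```python
from h import *
show()
c=cam('wrist');save(c,'w4.png')
show()
plan([0.4812,-0.381,0.111],-np.pi/2,2)
```

```text
t 4.62 tcp [ 0.4835 -0.3809  0.1417] F [-0.  -0.3 -0.3] grip 0.0501
toolaxes x [ 0.004 -0.002 -1.   ] y [1.    0.004 0.004] z [ 0.004 -1.     0.003] q [-0.861  0.355  1.581  0.002  1.201 -0.866]
t 4.67 tcp [ 0.4834 -0.3808  0.1416] F [-0.9  1.1  0.9] grip 0.0498
toolaxes x [ 0.004 -0.002 -1.   ] y [1.    0.004 0.004] z [ 0.004 -1.     0.002] q [-0.861  0.355  1.581  0.002  1.201 -0.866]
{"tx": 1.53, "ty": -0.12, "tz": 0.01, "ax": 0.1, "ay": 0.1, "az": -0.1}
{"tx": 1.53, "ty": -0.11, "tz": 0.01, "ax": 0.2, "az": -0.1}
end err mm [-0.02  0.02 -0.02]
```

View pics/w4.png

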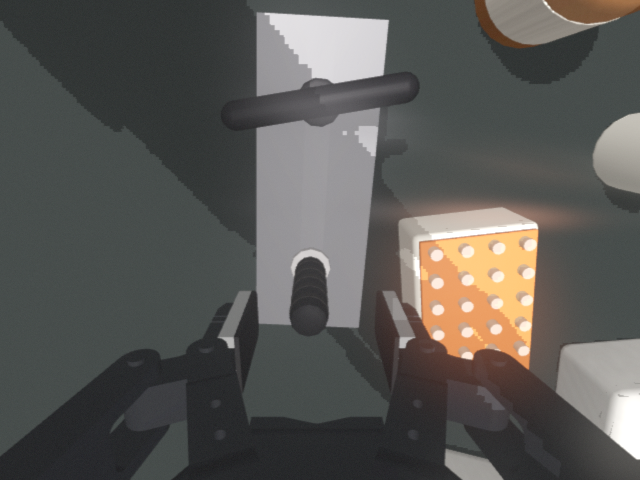

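apply_moves(
  increments=[
    {"tx": 1.0, "ty": -0.22, "tz": 0.02, "ax": 0.2, "ay": 0.1, "az": -0.2, "hand": 5},
    {"tx": 2.05, "ty": 0, "tz": 0, "ax": 0, "ay": 0, "az": 0, "hand": 5},
    {"tx": 0, "ty": 0, "tz": 0, "ax": 0, "ay": 0, "az": 0, "hand": 5},
    {"tx": 0, "ty": 0, "tz": 0, "ax": 0, "ay": 0, "az": 0, "hand": 3},
    {"tx": 0, "ty": 0, "tz": 0, "ax": 0, "ay": 0, "az": 0, "hand": 3},
  ],
)

```text
clock: 5.3
eef_pos: [0.4822, -0.3826, 0.1132]
tcp_rot: [0.5, 0.498, -0.5, 0.502]
wrist_force: [0.6, 0.1, 0.2]
grip_width: 0.0298
```

Run:
```python
from h import *
show()
c=cam('wrist');save(c,'w5.png')
show()
```

```text
t 5.3 tcp [ 0.4822 -0.3826  0.1132] F [0.6 0.1 0.2] grip 0.0298
toolaxes x [ 0.003 -0.004 -1.   ] y [1.    0.001 0.003] z [ 0.001 -1.     0.004] q [-0.863  0.39   1.598 -0.     1.148 -0.864]
t 5.35 tcp [ 0.4824 -0.3828  0.1134] F [-0.  -1.2 -0.5] grip 0.0298
toolaxes x [ 0.004 -0.005 -1.   ] y [1.    0.001 0.004] z [ 0.001 -1.     0.005] q [-0.863  0.39   1.597 -0.     1.148 -0.864]
```

View pics/w5.png

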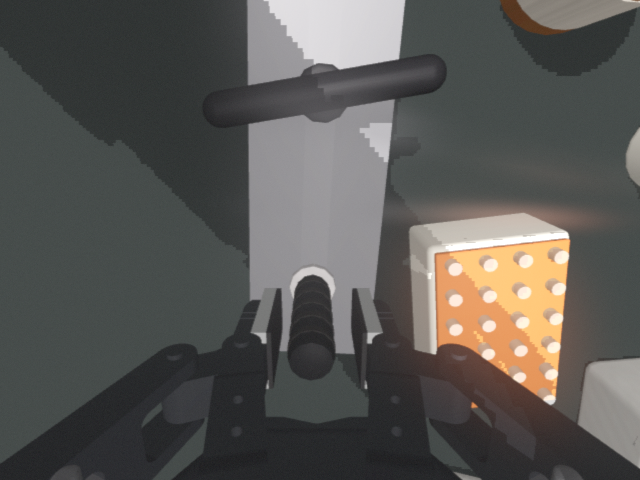

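apply_moves(
  increments=[
    {"tx": 0.2, "ty": -0.18, "tz": -0.15, "ax": 0, "ay": 0.2, "az": -0.2, "hand": 3},
    {"tx": 0, "ty": 0, "tz": 0, "ax": 0, "ay": 0, "az": 0, "hand": 3},
    {"tx": 0, "ty": 0, "tz": 0, "ax": 0, "ay": 0, "az": 0, "hand": 2.4},
  ],
)

```text
clock: 5.72
eef_pos: [0.4807, -0.3815, 0.1122]
tcp_rot: [0.5, 0.499, -0.5, 0.501]
wrist_force: [0.8, -0.3, 0.4]
grip_width: 0.0237
```

Run:
```python
from h import *
show()
c=cam('wrist')
show()
cv2.imwrite('pics/w6.png',cv2.resize(c['img'][230:430,220:420],None,fx=3,fy=3)[:,:,::-1])
```

```text
t 5.72 tcp [ 0.4807 -0.3815  0.1122] F [ 0.8 -0.3  0.4] grip 0.0237
toolaxes x [ 0.001 -0.002 -1.   ] y [1.    0.001 0.001] z [ 0.001 -1.     0.002] q [-8.640e-01  3.900e-01  1.600e+00 -1.000e-03  1.149e+00 -8.640e-01]
t 5.78 tcp [ 0.4807 -0.3815  0.1121] F [-0.  -0.2  0.1] grip 0.0237
toolaxes x [ 0.001 -0.002 -1.   ] y [1.    0.001 0.001] z [ 0.001 -1.     0.002] q [-8.640e-01  3.900e-01  1.600e+00 -1.000e-03  1.149e+00 -8.640e-01]
```

View pics/w6.png

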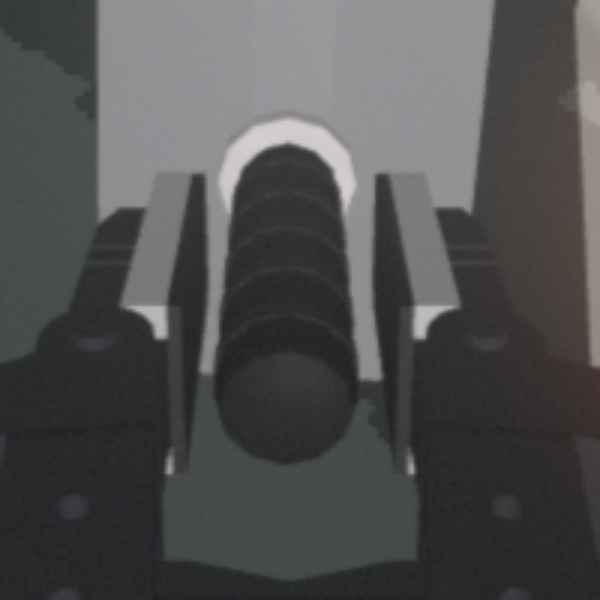

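apply_moves(
  force=50,
  increments=[
    {"tx": 0, "ty": 0, "tz": 0, "ax": 0, "ay": 0, "az": 0, "hand": 1},
    {"tx": 0, "ty": 0, "tz": 0, "ax": 0, "ay": 0, "az": 0, "hand": 1},
    {"tx": 0, "ty": 0, "tz": 0, "ax": 0, "ay": 0, "az": 0, "hand": 1},
  ],
)

```text
clock: 6.15
eef_pos: [0.4808, -0.3816, 0.1122]
tcp_rot: [0.5, 0.499, -0.5, 0.501]
wrist_force: [0.9, 1.0, 0.9]
grip_width: 0.0145
```

Run:
```python
from h import *
show()
c=cam('wrist')
show()
cv2.imwrite('pics/w7.png',cv2.resize(c['img'][230:430,220:420],None,fx=3,fy=3)[:,:,::-1])
```

```text
t 6.15 tcp [ 0.4808 -0.3816  0.1122] F [0.9 1.  0.9] grip 0.0145
toolaxes x [ 0.001 -0.002 -1.   ] y [1.    0.001 0.001] z [ 0.001 -1.     0.002] q [-8.640e-01  3.900e-01  1.600e+00 -1.000e-03  1.149e+00 -8.640e-01]
t 6.2 tcp [ 0.4808 -0.3816  0.1122] F [ 0.4 -0.3  0.1] grip 0.0145
toolaxes x [ 0.001 -0.002 -1.   ] y [1.    0.001 0.001] z [ 0.001 -1.     0.002] q [-8.640e-01  3.900e-01  1.600e+00 -1.000e-03  1.149e+00 -8.640e-01]
```

View pics/w7.png

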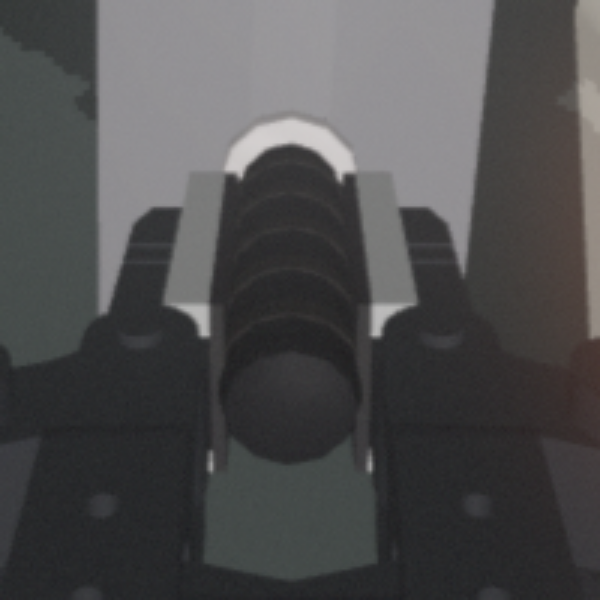

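apply_moves(
  increments=[
    {"tx": -2.5, "ty": 0, "tz": 0, "ax": 0, "ay": 0, "az": 0, "hand": 1},
    {"tx": -5, "ty": 0, "tz": 0, "ax": 0, "ay": 0, "az": 0, "hand": 1},
    {"tx": -5, "ty": 0, "tz": 0, "ax": 0, "ay": 0, "az": 0, "hand": 1},
    {"tx": -4.5, "ty": 0, "tz": 0, "ax": 0, "ay": 0, "az": 0, "hand": 1},
    {"tx": -2, "ty": 0, "tz": 0, "ax": 0, "ay": 0, "az": 0, "hand": 1},
    {"tx": 0, "ty": 0, "tz": 0, "ax": 0, "ay": 0, "az": 0, "hand": 1},
  ],
)

```text
clock: 6.95
eef_pos: [0.4807, -0.3815, 0.3061]
tcp_rot: [0.5, 0.499, -0.5, 0.501]
wrist_force: [-0.6, 0.2, -1.5]
grip_width: 0.0145
```

Run:
```python
from h import *
show()
c=cam('top')
q=trace('slot',c)[:1]
for q in q: print(q['conf'],q['pixel'])
im=c['img'][240:310,210:340];cv2.imwrite('pics/t1.png',cv2.resize(im,None,fx=6,fy=6)[:,:,::-1])
show()
plan([0.47,0.04,0.30],-np.pi/2,9)
```

```text
t 6.95 tcp [ 0.4807 -0.3815  0.3061] F [-0.6  0.2 -1.5] grip 0.0145
toolaxes x [ 0.001 -0.002 -1.   ] y [1.    0.    0.001] z [ 0.    -1.     0.002] q [-0.864  0.214  1.418 -0.     1.507 -0.864]
0.73 [278.9, 229.6]
t 7.05 tcp [ 0.48   -0.3807  0.3035] F [-0.2  0.  -1.3] grip 0.0146
toolaxes x [-0.001  0.001 -1.   ] y [ 1.     0.    -0.001] z [ 0.    -1.    -0.001] q [-0.864  0.216  1.42  -0.     1.507 -0.864]
{"tx": 0.04, "ty": -0.11, "tz": -4.67}
{"tx": 0.04, "ty": -0.11, "tz": -4.68}
{"tx": 0.04, "ty": -0.11, "tz": -4.67}
{"tx": 0.04, "ty": -0.11, "tz": -4.68}
{"tx": 0.05, "ty": -0.11, "tz": -4.67}
{"tx": 0.04, "ty": -0.11, "tz": -4.68}
{"tx": 0.05, "ty": -0.11, "tz": -4.67}
{"tx": 0.04, "ty": -0.11, "tz": -4.68}
{"tx": 0.05, "ty": -0.11, "tz": -4.67, "az": 0.1}
end err mm [0.01 0.02 0.05]
```

View pics/t1.png

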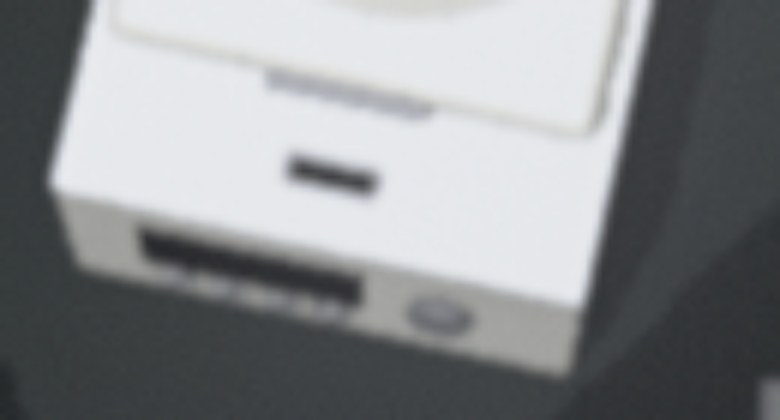

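Run:
```python
from h import *
c=cam('top')
cor=lambda u,v:atz(c,[210+u/6,240+v/6],.15)
a,b=cor(288,170),cor(378,181)
print(cor(333,175),np.degrees(np.arctan2(-(a-b)[0],(a-b)[1])))
plan([0.465,0.035,0.30],-np.radians(101.5),9)
```

```text
[0.47833164 0.10711341 0.15      ] -7.95907643871384
{"tx": 0.04, "ty": -0.16, "tz": -4.62, "ax": 1.3}
{"tx": 0.04, "ty": -0.27, "tz": -4.61, "ax": 1.3}
{"tx": 0.04, "ty": -0.37, "tz": -4.6, "ax": 1.3}
{"tx": 0.04, "ty": -0.48, "tz": -4.59, "ax": 1.3}
{"tx": 0.04, "ty": -0.58, "tz": -4.58, "ax": 1.3}
{"tx": 0.04, "ty": -0.68, "tz": -4.57, "ax": 1.3}
{"tx": 0.04, "ty": -0.79, "tz": -4.55, "ax": 1.2, "az": 0.1}
{"tx": 0.04, "ty": -0.88, "tz": -4.54, "ax": 1.3}
{"tx": 0.03, "ty": -0.99, "tz": -4.51, "ax": 1.2, "ay": -0.1, "az": 0.1}
end err mm [ 0.03 -0.01 -0.01]
```

apply_moves(
  increments=[
    {"tx": 0.04, "ty": -0.16, "tz": -4.62, "ax": 1.3, "ay": 0, "az": 0, "hand": 1},
    {"tx": 0.04, "ty": -0.27, "tz": -4.61, "ax": 1.3, "ay": 0, "az": 0, "hand": 1},
    {"tx": 0.04, "ty": -0.37, "tz": -4.6, "ax": 1.3, "ay": 0, "az": 0, "hand": 1},
    {"tx": 0.04, "ty": -0.48, "tz": -4.59, "ax": 1.3, "ay": 0, "az": 0, "hand": 1},
    {"tx": 0.04, "ty": -0.58, "tz": -4.58, "ax": 1.3, "ay": 0, "az": 0, "hand": 1},
    {"tx": 0.04, "ty": -0.68, "tz": -4.57, "ax": 1.3, "ay": 0, "az": 0, "hand": 1},
    {"tx": 0.04, "ty": -0.79, "tz": -4.55, "ax": 1.3, "ay": 0, "az": 0, "hand": 1},
    {"tx": 0.04, "ty": -0.88, "tz": -4.54, "ax": 1.2, "ay": 0, "az": 0, "hand": 1},
    {"tx": 0.03, "ty": -0.99, "tz": -4.51, "ax": 1.2, "ay": 0, "az": 0, "hand": 1},
    {"tx": 0, "ty": 0, "tz": 0, "ax": 0, "ay": 0, "az": 0, "hand": 1},
  ],
)

```text
clock: 8.35
eef_pos: [0.458, 0.0506, 0.2832]
tcp_rot: [-0.545, -0.456, 0.554, -0.433]
wrist_force: [-0.4, -0.6, -0.3]
grip_width: 0.0145
```

Run:
```python
from h import *
for _ in range(3): cam('wrist')
show()
c=cam('wrist');save(c,'w8.png')
show()
for t,z in (('slot',.15),('lid_front',.164)):
    print(t,[(np.round(q['pixel'],1),round(q['conf'],2),atz(c,q['pixel'],z).round(4)) for q in spot_point(t,c)[:2]])
print([(np.round(q['pixel'],1),round(q['conf'],2),R.from_quat(st()['tcp_rot']).as_matrix()[:,0]) for q in spot_point('pin_tip',c)[:2]])
```

```text
t 8.5 tcp [0.4588 0.0474 0.2838] F [-0.4  0.4 -1. ] grip 0.0146
toolaxes x [-0.029  0.017 -0.999] y [ 0.977 -0.212 -0.032] z [-0.213 -0.977 -0.01 ] q [-0.164 -0.104  1.796  0.012  1.481  0.049]
t 8.55 tcp [0.459 0.047 0.284] F [ 0.3 -0.5 -1.3] grip 0.0148
toolaxes x [-0.028  0.017 -0.999] y [ 0.976 -0.213 -0.031] z [-0.214 -0.977 -0.011] q [-0.165 -0.105  1.795  0.012  1.481  0.049]
slot [(array([332.5, 142. ]), 0.88, array([0.4805, 0.1071, 0.15  ]))]
lid_front [(array([376.8, 143.8]), 0.67, array([0.5103, 0.1001, 0.164 ]))]
[]
```

View pics/w8.png

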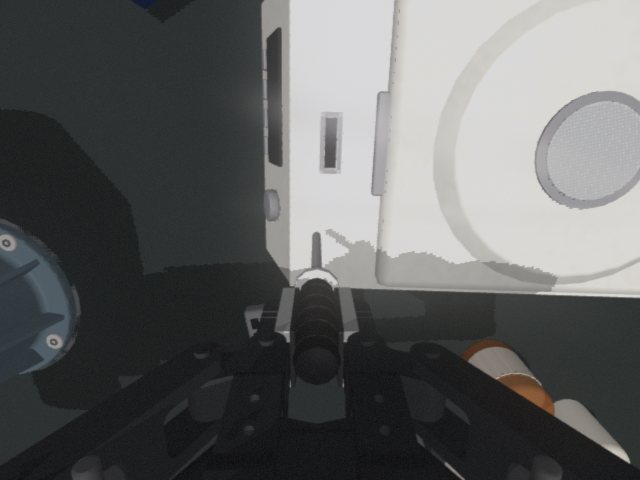

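Run:
```python
from h import *
plan([0.473,0.073,0.275],-np.radians(102),2)
```

```text
{"tx": 0.49, "ty": 0.4, "tz": -1.42, "ax": -0.2, "ay": -0.3, "az": 0.9}
{"tx": 0.48, "ty": 0.4, "tz": -1.42, "ax": -0.2, "ay": -0.3, "az": 0.8}
end err mm [-0.03  0.04  0.01]
```

apply_moves(
  increments=[
    {"tx": 0.49, "ty": 0.4, "tz": -1.42, "ax": -0.2, "ay": -0.3, "az": 0.9, "hand": 1},
    {"tx": 0.48, "ty": 0.4, "tz": -1.42, "ax": -0.2, "ay": -0.3, "az": 0.8, "hand": 1},
    {"tx": 0, "ty": 0, "tz": 0, "ax": 0, "ay": 0, "az": 0, "hand": 1},
    {"tx": 0, "ty": 0, "tz": 0, "ax": 0, "ay": 0, "az": 0, "hand": 1},
  ],
)

```text
clock: 9.2
eef_pos: [0.4742, 0.074, 0.274]
tcp_rot: [0.55, 0.444, -0.549, 0.445]
wrist_force: [-0.4, -0.9, -0.8]
grip_width: 0.015
```

Run:
```python
from h import *
show()
c=cam('wrist');save(c,'w9.png')
show()
for t,z in (('slot',.15),('lid_front',.164)):
    print(t,[(np.round(q['pixel'],1),round(q['conf'],2),atz(c,q['pixel'],z).round(4)) for q in spot_point(t,c)[:2]])
s=st();M=R.from_quat(s['tcp_rot']).as_matrix()
print('tip pred',proj(c,np.array(s['eef_pos'])+M@[.1022,0,0]))
print([(np.round(q['pixel'],1),round(q['conf'],2)) for q in spot_point('pin_tip',c)[:2]])
cv2.imwrite('pics/w9z.png',cv2.resize(c['img'][100:280,260:440],None,fx=3.3,fy=3.3)[:,:,::-1])
```

```text
t 9.2 tcp [0.4742 0.074  0.274 ] F [-0.4 -0.9 -0.8] grip 0.015
toolaxes x [ 0.002 -0.    -1.   ] y [ 0.978 -0.209  0.002] z [-0.209 -0.978  0.   ] q [-0.093 -0.074  1.787 -0.     1.427  0.118]
t 9.25 tcp [0.4742 0.0739 0.274 ] F [-0.4  0.1 -1. ] grip 0.0148
toolaxes x [ 0.002 -0.    -1.   ] y [ 0.978 -0.209  0.002] z [-0.209 -0.978  0.   ] q [-0.093 -0.074  1.787 -0.     1.427  0.118]
slot [(array([310.7, 182.1]), 0.66, array([0.4784, 0.1075, 0.15  ]))]
lid_front [(array([357.1, 189.3]), 0.73, array([0.5095, 0.0981, 0.164 ]))]
tip pred [315.16828099 235.68457116]
[(array([321.1, 236.6]), 0.58)]
```

View pics/w9z.png

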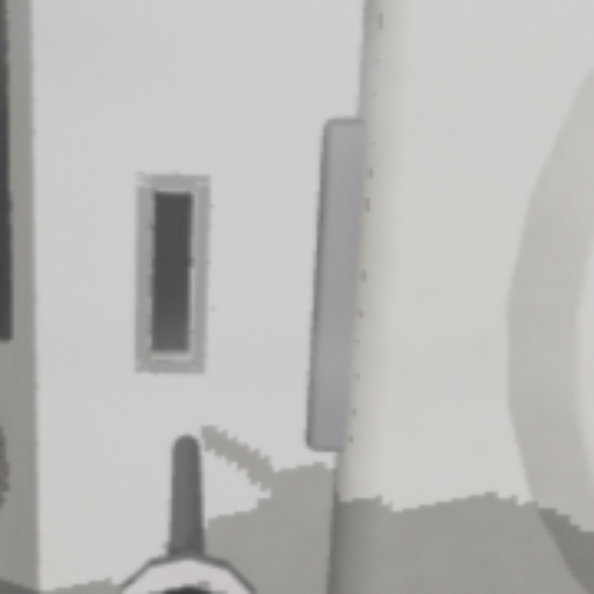

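Run:
```python
from h import *
c=cam('wrist'); s=st();M=R.from_quat(s['tcp_rot']).as_matrix();p=np.array(s['eef_pos'])
g=lambda u,v,z=.15:atz(c,[260+(u+.5)/3.3-.5,100+(v+.5)/3.3-.5],z)
for a,b in (((173.5,184),(170,362)),((137,176),(136,371)),((211,178),(204,372)),((153,193),(150,353)),((194,192),(189,352))):
    A,B=g(*a),g(*b);d=A-B;print(A.round(4),B.round(4),((A+B)/2).round(4),np.linalg.norm(d).round(4),'yaw',np.degrees(np.arctan2(-d[0],d[1])).round(2))
# tip dev
o=p+M@[.1022,0,0]; print('tip pred',o)
t=g(187,441,o[2]+.003);print('tip seen at z+3mm (sphere centre)',t, M.T@(t-o))
```

```text
[0.4837 0.1255 0.15  ] [0.4745 0.0871 0.15  ] [0.4791 0.1063 0.15  ] 0.0395 yaw -13.42
[0.4763 0.1288 0.15  ] [0.4665 0.0866 0.15  ] [0.4714 0.1077 0.15  ] 0.0433 yaw -13.09
[0.4919 0.125  0.15  ] [0.4815 0.0832 0.15  ] [0.4867 0.1041 0.15  ] 0.0431 yaw -13.85
[0.4789 0.1245 0.15  ] [0.4705 0.09   0.15  ] [0.4747 0.1073 0.15  ] 0.0355 yaw -13.66
[0.4876 0.1229 0.15  ] [0.4792 0.0884 0.15  ] [0.4834 0.1056 0.15  ] 0.0355 yaw -13.8
tip pred [0.47453646 0.07342613 0.17207618]
tip seen at z+3mm (sphere centre) [0.47589752 0.07546547 0.17507618] [-0.00299796  0.0009084  -0.00228   ]
```

Run:
```python
from h import *
plan([0.4775,0.1044,0.259],-np.radians(103.5),3)
```

```text
{"tx": 0.51, "ty": -0.11, "tz": -1.03, "ax": 0.5}
{"tx": 0.51, "ty": -0.13, "tz": -1.03, "ax": 0.4, "az": -0.1}
{"tx": 0.51, "ty": -0.13, "tz": -1.03, "ax": 0.5}
end err mm [ 0.02 -0.03  0.03]
```

apply_moves(
  increments=[
    {"tx": 0.51, "ty": -0.11, "tz": -1.03, "ax": 0.5, "ay": 0, "az": 0, "hand": 1},
    {"tx": 0.51, "ty": -0.13, "tz": -1.03, "ax": 0.5, "ay": 0, "az": -0.1, "hand": 1},
    {"tx": 0.51, "ty": -0.13, "tz": -1.03, "ax": 0.5, "ay": 0, "az": 0, "hand": 1},
    {"tx": 0, "ty": 0, "tz": 0, "ax": 0, "ay": 0, "az": 0, "hand": 1},
    {"tx": 0, "ty": 0, "tz": 0, "ax": 0, "ay": 0, "az": 0, "hand": 1},
  ],
)

```text
clock: 10.07
eef_pos: [0.4775, 0.1069, 0.2576]
tcp_rot: [-0.556, -0.437, 0.556, -0.437]
wrist_force: [0.6, 1.3, -0.6]
grip_width: 0.0146
```

Run:
```python
from h import *
show()
c=cam('wrist');save(c,'w10.png')
show()
s=st();M=R.from_quat(s['tcp_rot']).as_matrix()
print('tip pred',proj(c,np.array(s['eef_pos'])+M@[.1022,0,0]))
cv2.imwrite('pics/w10z.png',cv2.resize(c['img'][160:310,240:390],None,fx=4,fy=4)[:,:,::-1])
```

```text
t 10.07 tcp [0.4775 0.1069 0.2576] F [ 0.6  1.3 -0.6] grip 0.0146
toolaxes x [-0.  0. -1.] y [ 0.971 -0.237 -0.   ] z [-0.237 -0.971 -0.   ] q [-0.023 -0.037  1.785  0.     1.394  0.217]
t 10.12 tcp [0.4775 0.1068 0.2576] F [-0.1 -0.2  0.3] grip 0.0147
toolaxes x [-0.  0. -1.] y [ 0.971 -0.238 -0.   ] z [-0.238 -0.971 -0.   ] q [-0.023 -0.037  1.785  0.     1.394  0.217]
tip pred [314.90412048 235.20557707]
```

View pics/w10z.png

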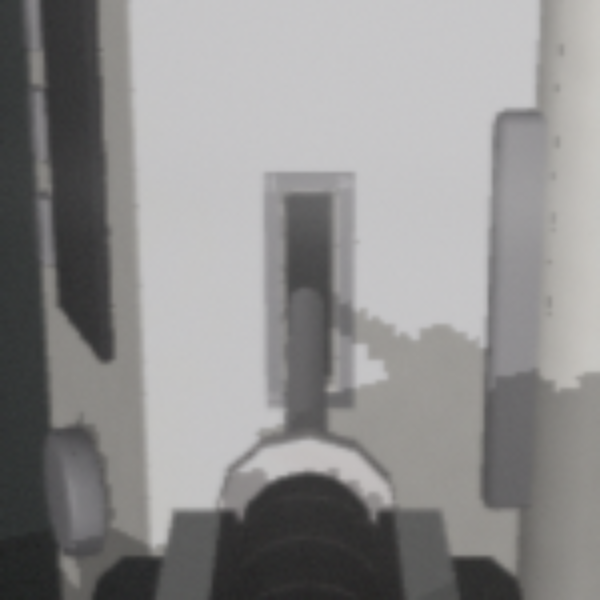

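Run:
```python
from h import *
c=cam('wrist'); s=st();M=R.from_quat(s['tcp_rot']).as_matrix();p=np.array(s['eef_pos'])
g=lambda u,v,z=.15:atz(c,[240+(u+.5)/4-.5,160+(v+.5)/4-.5],z)
T=g(310,173);B=g(309.5,406);sl=(T+B)/2;print(T,B,np.linalg.norm(T-B),sl,np.degrees(np.arctan2(-(T-B)[0],(T-B)[1])))
for zt in (.1554,.1574): 
  t=g(306.7,302,zt+.003);d=t-sl;print('tip rel slot along tool y,z mm',(M.T@d*1000).round(2), t)
show()
```

```text
[0.48415814 0.12772754 0.15      ] [0.47380854 0.0855232  0.15      ] 0.04345481197032534 [0.47898334 0.10662537 0.15      ] -13.778512248960988
tip rel slot along tool y,z mm [-8.4  -0.54 -0.82] [0.4786508  0.10754453 0.1584    ]
tip rel slot along tool y,z mm [-10.4   -0.54  -1.44] [0.47879853 0.10814784 0.1604    ]
t 10.18 tcp [0.4776 0.1067 0.2577] F [-0.  -0.6 -0.7] grip 0.0147
toolaxes x [-0.  0. -1.] y [ 0.971 -0.238 -0.   ] z [-0.238 -0.971 -0.   ] q [-0.024 -0.038  1.785  0.     1.394  0.217]
```

apply_moves(
  increments=[
    {"tx": 0, "ty": 0.05, "tz": 0.1, "ax": 0, "ay": 0, "az": 0, "hand": 1},
    {"tx": 0, "ty": 0, "tz": 0, "ax": 0, "ay": 0, "az": 0, "hand": 1},
    {"tx": 0.15, "ty": 0, "tz": 0, "ax": 0, "ay": 0, "az": 0, "hand": 1},
    {"tx": 0.15, "ty": 0, "tz": 0, "ax": 0, "ay": 0, "az": 0, "hand": 1},
    {"tx": 0, "ty": 0, "tz": 0, "ax": 0, "ay": 0, "az": 0, "hand": 1},
  ],
)

```text
clock: 10.8
eef_pos: [0.4781, 0.1048, 0.2549]
tcp_rot: [0.557, 0.436, -0.556, 0.436]
wrist_force: [-0.5, 0.4, -0.7]
grip_width: 0.0148
```

Run:
```python
from h import *
c=cam('wrist');save(c,'w11.png')
show()
cv2.imwrite('pics/w11z.png',cv2.resize(c['img'][180:280,270:370],None,fx=6,fy=6)[:,:,::-1])
```

```text
t 10.85 tcp [0.4781 0.1048 0.255 ] F [-0.8  0.6 -1. ] grip 0.0148
toolaxes x [ 0.001  0.    -1.   ] y [ 0.971 -0.239  0.001] z [-0.239 -0.971 -0.   ] q [-0.027 -0.036  1.789  0.     1.387  0.214]
```

View pics/w11z.png

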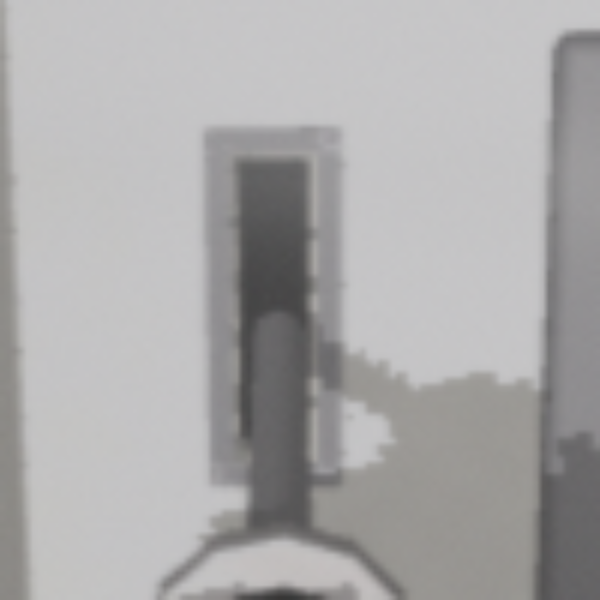

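apply_moves(
  increments=[
    {"tx": 0, "ty": -0.04, "tz": 0, "ax": 0, "ay": -0.05, "az": 0, "hand": 1},
    {"tx": 0.15, "ty": 0, "tz": 0, "ax": 0, "ay": 0, "az": 0, "hand": 1},
    {"tx": 0.15, "ty": 0, "tz": 0, "ax": 0, "ay": 0, "az": 0, "hand": 1},
    {"tx": 0.15, "ty": 0, "tz": 0, "ax": 0, "ay": 0, "az": 0, "hand": 1},
    {"tx": 0.15, "ty": 0, "tz": 0, "ax": 0, "ay": 0, "az": 0, "hand": 1},
    {"tx": 0, "ty": 0, "tz": 0, "ax": 0, "ay": 0, "az": 0, "hand": 1},
  ],
)

```text
clock: 11.6
eef_pos: [0.4776, 0.1049, 0.2484]
tcp_rot: [-0.556, -0.436, 0.557, -0.437]
wrist_force: [-0.1, 0.0, -0.5]
grip_width: 0.0143
```

Run:
```python
from h import *
c=cam('wrist');save(c,'w12.png')
show()
cv2.imwrite('pics/w12z.png',cv2.resize(c['img'][160:280,260:380],None,fx=5,fy=5)[:,:,::-1])
```

```text
t 11.65 tcp [0.4777 0.1049 0.2485] F [-0.4 -0.3  0.5] grip 0.0148
toolaxes x [ 0.001 -0.001 -1.   ] y [ 0.971 -0.239  0.001] z [-0.239 -0.971  0.001] q [-2.600e-02 -3.100e-02  1.797e+00 -1.000e-03  1.374e+00  2.150e-01]
```

View pics/w12z.png

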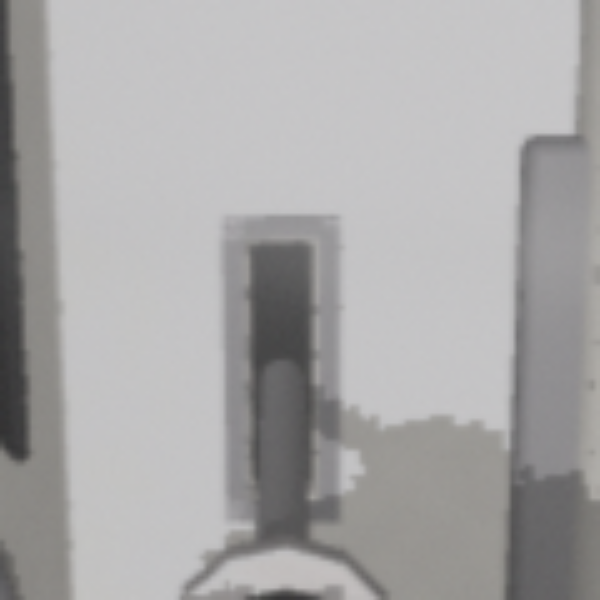

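apply_moves(
  increments=[
    {"tx": 0.15, "ty": 0, "tz": 0, "ax": 0, "ay": 0, "az": 0, "hand": 1},
    {"tx": 0.2, "ty": 0, "tz": 0, "ax": 0, "ay": 0, "az": 0, "hand": 1},
    {"tx": 0.2, "ty": 0, "tz": 0, "ax": 0, "ay": 0, "az": 0, "hand": 1},
    {"tx": 0.2, "ty": 0, "tz": 0, "ax": 0, "ay": 0, "az": 0, "hand": 1},
    {"tx": 0.2, "ty": 0, "tz": 0, "ax": 0, "ay": 0, "az": 0, "hand": 1},
    {"tx": 0.2, "ty": 0, "tz": 0, "ax": 0, "ay": 0, "az": 0, "hand": 1},
    {"tx": 0, "ty": 0, "tz": 0, "ax": 0, "ay": 0, "az": 0, "hand": 1},
  ],
)

```text
clock: 12.52
eef_pos: [0.4777, 0.1049, 0.2361]
tcp_rot: [-0.556, -0.436, 0.557, -0.437]
wrist_force: [0.1, -0.7, -0.4]
grip_width: 0.0145
```

Run:
```python
from h import *
c=cam('wrist');save(c,'w13.png')
show()
cv2.imwrite('pics/w13z.png',cv2.resize(c['img'][160:280,260:380],None,fx=5,fy=5)[:,:,::-1])
```

```text
t 12.57 tcp [0.4778 0.1049 0.2363] F [ 0.4  0.1 -1. ] grip 0.0148
toolaxes x [ 0.001 -0.001 -1.   ] y [ 0.971 -0.239  0.001] z [-0.239 -0.971  0.001] q [-2.600e-02 -2.000e-02  1.812e+00 -1.000e-03  1.349e+00  2.150e-01]
```

View pics/w13z.png

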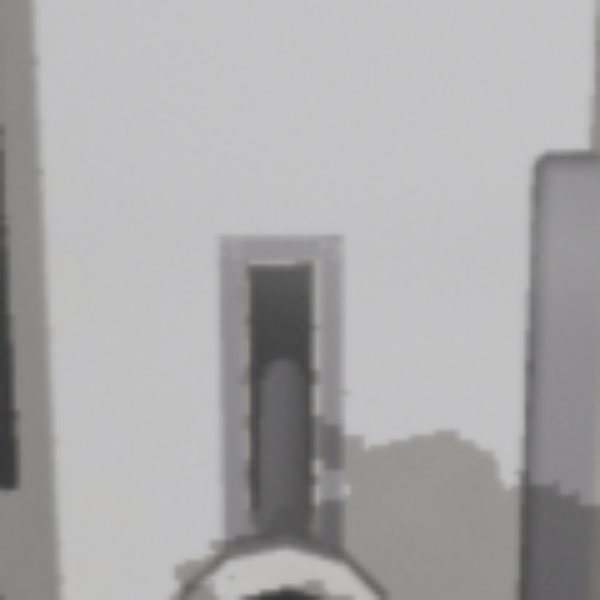

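apply_moves(
  increments=[
    {"tx": 0.15, "ty": 0, "tz": 0, "ax": 0, "ay": 0, "az": 0, "hand": 1},
    {"tx": 0.15, "ty": 0, "tz": 0, "ax": 0, "ay": 0, "az": 0, "hand": 1},
    {"tx": 0.15, "ty": 0, "tz": 0, "ax": 0, "ay": 0, "az": 0, "hand": 1},
    {"tx": 0.15, "ty": 0, "tz": 0, "ax": 0, "ay": 0, "az": 0, "hand": 1},
    {"tx": 0, "ty": 0, "tz": 0, "ax": 0, "ay": 0, "az": 0, "hand": 1},
  ],
)

```text
clock: 13.2
eef_pos: [0.4778, 0.1049, 0.23]
tcp_rot: [0.557, 0.436, -0.556, 0.437]
wrist_force: [0.4, 0.0, -0.5]
grip_width: 0.0148
```

apply_moves(
  increments=[
    {"tx": 0.15, "ty": 0, "tz": 0, "ax": 0, "ay": 0, "az": 0, "hand": 1},
    {"tx": 0.15, "ty": 0, "tz": 0, "ax": 0, "ay": 0, "az": 0, "hand": 1},
    {"tx": 0.15, "ty": 0, "tz": 0, "ax": 0, "ay": 0, "az": 0, "hand": 1},
    {"tx": 0.15, "ty": 0, "tz": 0, "ax": 0, "ay": 0, "az": 0, "hand": 1},
    {"tx": 0, "ty": 0, "tz": 0, "ax": 0, "ay": 0, "az": 0, "hand": 1},
  ],
)

```text
clock: 13.82
eef_pos: [0.4778, 0.1049, 0.2235]
tcp_rot: [0.557, 0.436, -0.556, 0.437]
wrist_force: [-0.5, -0.1, -0.4]
grip_width: 0.015
```

apply_moves(
  increments=[
    {"tx": 0.15, "ty": 0, "tz": 0, "ax": 0, "ay": 0, "az": 0, "hand": 1},
    {"tx": 0.15, "ty": 0, "tz": 0, "ax": 0, "ay": 0, "az": 0, "hand": 1},
    {"tx": 0.15, "ty": 0, "tz": 0, "ax": 0, "ay": 0, "az": 0, "hand": 1},
    {"tx": 0.15, "ty": 0, "tz": 0, "ax": 0, "ay": 0, "az": 0, "hand": 1},
    {"tx": 0, "ty": 0, "tz": 0, "ax": 0, "ay": 0, "az": 0, "hand": 1},
  ],
)

```text
clock: 14.45
eef_pos: [0.4778, 0.1049, 0.2171]
tcp_rot: [0.557, 0.436, -0.556, 0.437]
wrist_force: [0.3, 0.3, -0.5]
grip_width: 0.0148
```

apply_moves(
  increments=[
    {"tx": 0.15, "ty": 0, "tz": 0, "ax": 0, "ay": 0, "az": 0, "hand": 1},
    {"tx": 0.15, "ty": 0, "tz": 0, "ax": 0, "ay": 0, "az": 0, "hand": 1},
    {"tx": 0.15, "ty": 0, "tz": 0, "ax": 0, "ay": 0, "az": 0, "hand": 1},
    {"tx": 0, "ty": 0, "tz": 0, "ax": 0, "ay": 0, "az": 0, "hand": 1},
  ],
)

```text
clock: 14.95
eef_pos: [0.4779, 0.1049, 0.2123]
tcp_rot: [0.557, 0.436, -0.556, 0.437]
wrist_force: [0.5, -0.6, -1.4]
grip_width: 0.0148
```

apply_moves(
  increments=[
    {"tx": -0.8, "ty": 0, "tz": 0, "ax": 0, "ay": 0, "az": 0, "hand": 1},
    {"tx": -0.9, "ty": 0, "tz": 0, "ax": 0, "ay": 0, "az": 0, "hand": 1},
    {"tx": -0.8, "ty": 0, "tz": 0, "ax": 0, "ay": 0, "az": 0, "hand": 1},
    {"tx": 0, "ty": 0, "tz": 0, "ax": 0, "ay": 0, "az": 0, "hand": 1},
    {"tx": 0, "ty": 0, "tz": -0.3, "ax": 0, "ay": 0, "az": 0, "hand": 1},
    {"tx": 0, "ty": 0, "tz": -0.4, "ax": 0, "ay": 0, "az": 0, "hand": 1},
    {"tx": 0, "ty": 0, "tz": -0.3, "ax": 0, "ay": 0, "az": 0, "hand": 1},
    {"tx": 0, "ty": 0, "tz": 0, "ax": 0, "ay": 0, "az": 0, "hand": 1},
  ],
)

```text
clock: 15.95
eef_pos: [0.4806, 0.1155, 0.2394]
tcp_rot: [0.557, 0.436, -0.556, 0.437]
wrist_force: [0.6, -0.6, -0.8]
grip_width: 0.0146
```

Run:
```python
from h import *
c=cam('wrist');save(c,'w14.png')
show()
cv2.imwrite('pics/w14z.png',cv2.resize(c['img'][160:310,240:390],None,fx=4,fy=4)[:,:,::-1])
```

```text
t 16.0 tcp [0.4805 0.1154 0.2394] F [-0.8  0.2 -0. ] grip 0.0148
toolaxes x [ 0.002 -0.001 -1.   ] y [ 0.971 -0.239  0.002] z [-0.239 -0.971  0.   ] q [-5.000e-03 -1.100e-02  1.797e+00 -1.000e-03  1.354e+00  2.370e-01]
```

View pics/w14z.png

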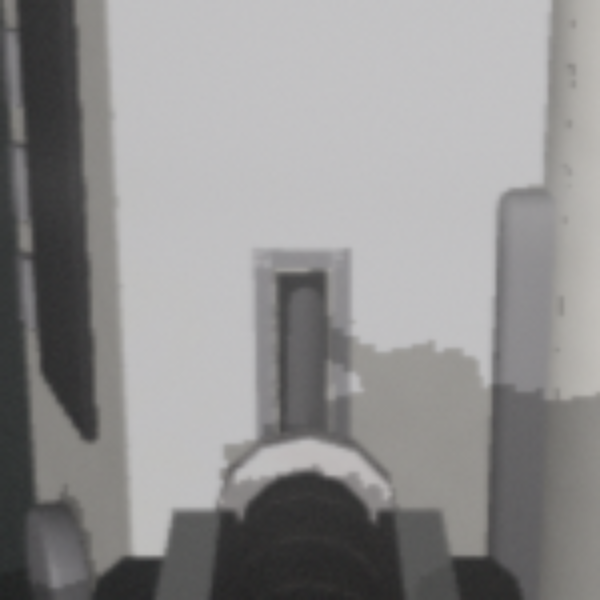

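apply_moves(
  increments=[
    {"tx": 0, "ty": -0.06, "tz": 0, "ax": 0, "ay": 0, "az": 0, "hand": 1},
    {"tx": 0.15, "ty": 0, "tz": 0, "ax": 0, "ay": 0, "az": 0, "hand": 1},
    {"tx": 0.15, "ty": 0, "tz": 0, "ax": 0, "ay": 0, "az": 0, "hand": 1},
    {"tx": 0.15, "ty": 0, "tz": 0, "ax": 0, "ay": 0, "az": 0, "hand": 1},
    {"tx": 0.15, "ty": 0, "tz": 0, "ax": 0, "ay": 0, "az": 0, "hand": 1},
    {"tx": 0.15, "ty": 0, "tz": 0, "ax": 0, "ay": 0, "az": 0, "hand": 1},
    {"tx": 0, "ty": 0, "tz": 0, "ax": 0, "ay": 0, "az": 0, "hand": 1},
  ],
)

```text
clock: 16.88
eef_pos: [0.4797, 0.1153, 0.2311]
tcp_rot: [0.557, 0.436, -0.556, 0.437]
wrist_force: [-0.3, 0.2, -0.8]
grip_width: 0.015
```

apply_moves(
  increments=[
    {"tx": 0.15, "ty": 0, "tz": 0, "ax": 0, "ay": 0, "az": 0, "hand": 1},
    {"tx": 0.15, "ty": 0, "tz": 0, "ax": 0, "ay": 0, "az": 0, "hand": 1},
    {"tx": 0.15, "ty": 0, "tz": 0, "ax": 0, "ay": 0, "az": 0, "hand": 1},
    {"tx": 0, "ty": 0, "tz": 0, "ax": 0, "ay": 0, "az": 0, "hand": 1},
  ],
)

```text
clock: 17.38
eef_pos: [0.4798, 0.1153, 0.2263]
tcp_rot: [0.557, 0.436, -0.556, 0.437]
wrist_force: [0.1, -0.0, -0.9]
grip_width: 0.0149
```

apply_moves(
  increments=[
    {"tx": 0.15, "ty": 0, "tz": 0, "ax": 0, "ay": 0, "az": 0, "hand": 1},
    {"tx": 0.15, "ty": 0, "tz": 0, "ax": 0, "ay": 0, "az": 0, "hand": 1},
    {"tx": 0.15, "ty": 0, "tz": 0, "ax": 0, "ay": 0, "az": 0, "hand": 1},
    {"tx": 0, "ty": 0, "tz": 0, "ax": 0, "ay": 0, "az": 0, "hand": 1},
  ],
)

```text
clock: 17.88
eef_pos: [0.4797, 0.1153, 0.2215]
tcp_rot: [0.557, 0.436, -0.556, 0.437]
wrist_force: [0.1, 0.6, -0.1]
grip_width: 0.0148
```

apply_moves(
  increments=[
    {"tx": 0.15, "ty": 0, "tz": 0, "ax": 0, "ay": 0, "az": 0, "hand": 1},
    {"tx": 0.15, "ty": 0, "tz": 0, "ax": 0, "ay": 0, "az": 0, "hand": 1},
    {"tx": 0.15, "ty": 0, "tz": 0, "ax": 0, "ay": 0, "az": 0, "hand": 1},
    {"tx": 0, "ty": 0, "tz": 0, "ax": 0, "ay": 0, "az": 0, "hand": 1},
  ],
)

```text
clock: 18.38
eef_pos: [0.4804, 0.1154, 0.2185]
tcp_rot: [0.557, 0.435, -0.556, 0.437]
wrist_force: [-1.7, 0.4, 4.5]
grip_width: 0.0148
```

apply_moves(
  increments=[
    {"tx": 0.2, "ty": 0, "tz": 0, "ax": 0, "ay": 0, "az": 0, "hand": 1},
    {"tx": 0.2, "ty": 0, "tz": 0, "ax": 0, "ay": 0, "az": 0, "hand": 1},
  ],
)

```text
clock: 18.62
eef_pos: [0.4806, 0.1154, 0.2156]
tcp_rot: [0.557, 0.435, -0.556, 0.437]
wrist_force: [-3.0, 0.6, 9.1]
grip_width: 0.0146
```

Run:
```python
from h import *
c=cam('wrist');save(c,'w15.png')
show()
cv2.imwrite('pics/w15z.png',cv2.resize(c['img'][160:310,240:390],None,fx=4,fy=4)[:,:,::-1])
```

```text
t 18.68 tcp [0.4805 0.1154 0.2154] F [-2.5 -0.9  8.1] grip 0.0147
toolaxes x [ 0.004 -0.001 -1.   ] y [ 0.971 -0.239  0.004] z [-0.239 -0.971  0.   ] q [-4.000e-03  1.100e-02  1.825e+00 -1.000e-03  1.302e+00  2.370e-01]
```

View pics/w15z.png

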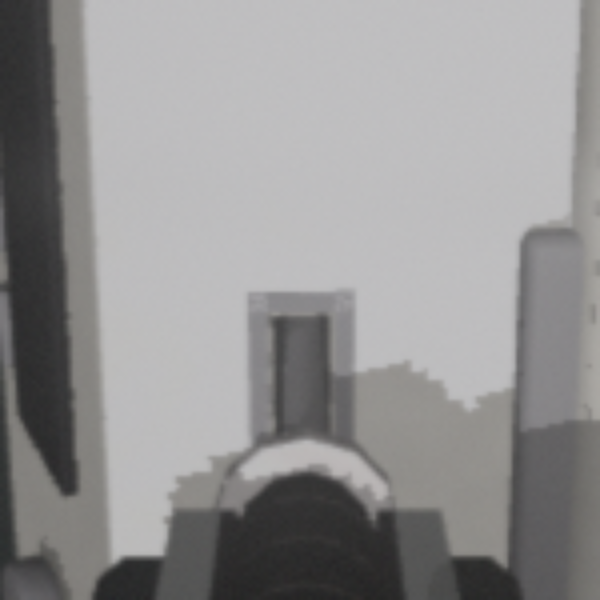

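apply_moves(
  increments=[
    {"tx": 0.2, "ty": -0.03, "tz": 0, "ax": 0, "ay": 0, "az": 0, "hand": 1},
    {"tx": 0.2, "ty": 0, "tz": 0, "ax": 0, "ay": 0, "az": 0, "hand": 1},
  ],
)

```text
clock: 18.92
eef_pos: [0.4807, 0.1155, 0.2131]
tcp_rot: [0.558, 0.435, -0.555, 0.438]
wrist_force: [-3.8, -0.2, 10.1]
grip_width: 0.0145
```

apply_moves(
  increments=[
    {"tx": 0.2, "ty": -0.03, "tz": 0, "ax": 0, "ay": 0, "az": 0, "hand": 1},
  ],
)

```text
clock: 19.05
eef_pos: [0.4806, 0.1156, 0.2122]
tcp_rot: [0.558, 0.435, -0.555, 0.438]
wrist_force: [-2.0, -0.5, 10.5]
grip_width: 0.0146
```

Run:
```python
from h import *
c=cam('wrist');save(c,'w16.png')
show()
```

```text
t 19.1 tcp [0.4806 0.1156 0.2121] F [-3.4 -0.3  9.8] grip 0.0149
toolaxes x [ 0.006 -0.001 -1.   ] y [ 0.971 -0.239  0.006] z [-0.239 -0.971 -0.   ] q [-4.000e-03  1.300e-02  1.830e+00 -1.000e-03  1.293e+00  2.370e-01]
```

View pics/w16.png

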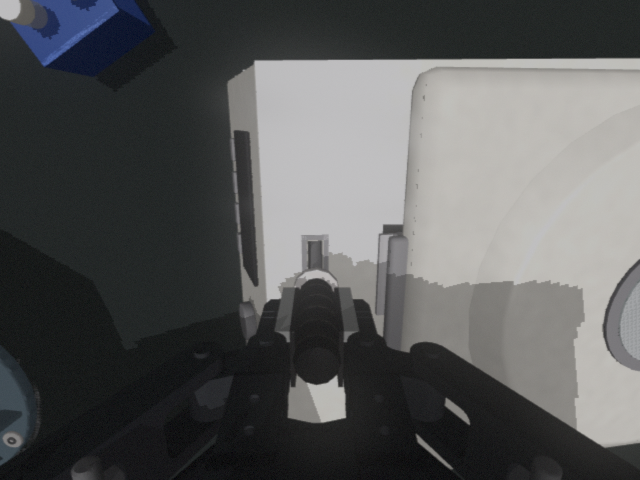

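apply_moves(
  increments=[
    {"tx": -0.1, "ty": -0.05, "tz": 0, "ax": 0, "ay": 0, "az": 0, "hand": 1},
    {"tx": -0.2, "ty": 0, "tz": 0, "ax": 0, "ay": 0, "az": 0, "hand": 1},
    {"tx": 0, "ty": 0, "tz": 0, "ax": 0, "ay": 0, "az": 0, "hand": 1},
    {"tx": 0, "ty": 0, "tz": 0, "ax": 0, "ay": 0, "az": 0, "hand": 1},
  ],
)

```text
clock: 19.6
eef_pos: [0.4804, 0.1156, 0.2178]
tcp_rot: [0.558, 0.434, -0.555, 0.438]
wrist_force: [-2.4, -1.1, 5.0]
grip_width: 0.0146
```

Run:
```python
from h import *
c=cam('side');save(c,'s17.png')
c=cam('wrist');save(c,'w17.png')
show()
```

```text
t 19.7 tcp [0.4804 0.1155 0.2177] F [-0.6 -0.4  5.3] grip 0.0147
toolaxes x [ 0.007 -0.002 -1.   ] y [ 0.971 -0.238  0.007] z [-0.238 -0.971  0.   ] q [-0.003  0.006  1.825 -0.002  1.304  0.238]
```

View pics/s17.png

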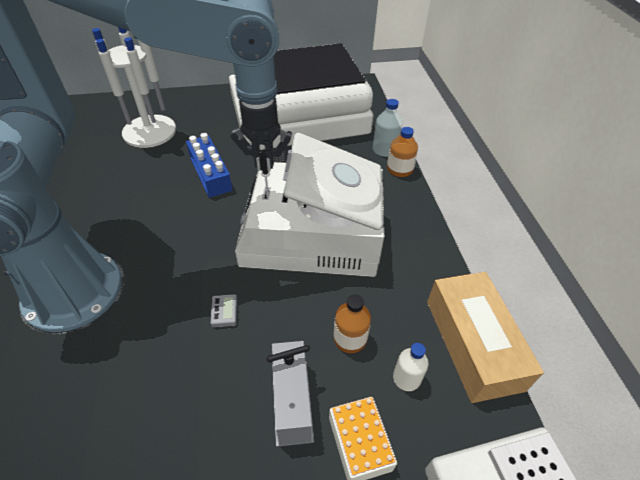

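View pics/w17.png

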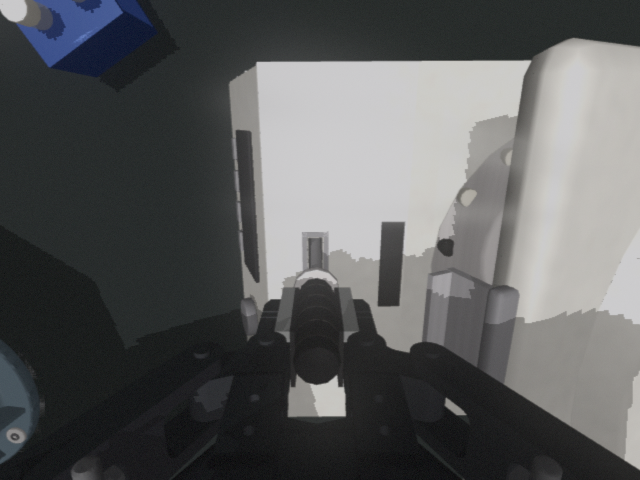

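apply_moves(
  increments=[
    {"tx": -0.2, "ty": 0, "tz": 0, "ax": 0, "ay": 0, "az": 0, "hand": 1},
    {"tx": 0, "ty": 0, "tz": 0, "ax": 0, "ay": 0, "az": 0, "hand": 1},
    {"tx": 0, "ty": 0, "tz": 0, "ax": 0, "ay": 0, "az": 0, "hand": 1},
    {"tx": 0, "ty": 0, "tz": 0, "ax": 0, "ay": 0, "az": 0, "hand": 1},
    {"tx": -0.8, "ty": 0, "tz": 0, "ax": 0, "ay": 0, "az": 0, "hand": 1},
    {"tx": -1, "ty": 0, "tz": 0, "ax": 0, "ay": 0, "az": 0, "hand": 1},
    {"tx": -1.2, "ty": 0, "tz": 0, "ax": 0, "ay": 0, "az": 0, "hand": 1},
    {"tx": -1.5, "ty": 0, "tz": 0, "ax": 0, "ay": 0, "az": 0, "hand": 1},
    {"tx": -2, "ty": 0, "tz": 0, "ax": 0, "ay": 0, "az": 0, "hand": 1},
    {"tx": -2, "ty": 0, "tz": 0, "ax": 0, "ay": 0, "az": 0, "hand": 1},
  ],
)

```text
clock: 20.95
eef_pos: [0.4792, 0.1157, 0.3085]
tcp_rot: [0.557, 0.435, -0.555, 0.438]
wrist_force: [0.6, 1.0, -0.2]
grip_width: 0.0151
```

Run:
```python
from h import *
c=cam('side');save(c,'s18.png')
show()
plan([0.4808,-0.30,0.305],-np.radians(90),9)
```

```text
t 21.0 tcp [0.4805 0.1157 0.3118] F [1.3 0.3 1.8] grip 0.0145
toolaxes x [ 0.01  -0.002 -1.   ] y [ 0.971 -0.238  0.01 ] z [-0.238 -0.971 -0.001] q [-0.003 -0.07   1.708 -0.002  1.494  0.238]
{"tx": 0.08, "ty": 1.1, "tz": 4.49, "ax": -1.5, "az": -0.1}
{"tx": 0.08, "ty": 0.99, "tz": 4.51, "ax": -1.5, "az": -0.1}
{"tx": 0.08, "ty": 0.87, "tz": 4.54, "ax": -1.5, "az": -0.1}
{"tx": 0.08, "ty": 0.75, "tz": 4.56, "ax": -1.5}
{"tx": 0.08, "ty": 0.63, "tz": 4.58, "ax": -1.6, "az": -0.1}
{"tx": 0.08, "ty": 0.5, "tz": 4.59, "ax": -1.5}
{"tx": 0.08, "ty": 0.38, "tz": 4.6, "ax": -1.6, "az": -0.1}
{"tx": 0.08, "ty": 0.25, "tz": 4.61, "ax": -1.5}
{"tx": 0.08, "ty": 0.12, "tz": 4.61, "ax": -1.6, "az": -0.1}
end err mm [ 0.03 -0.05  0.  ]
```

View pics/s18.png

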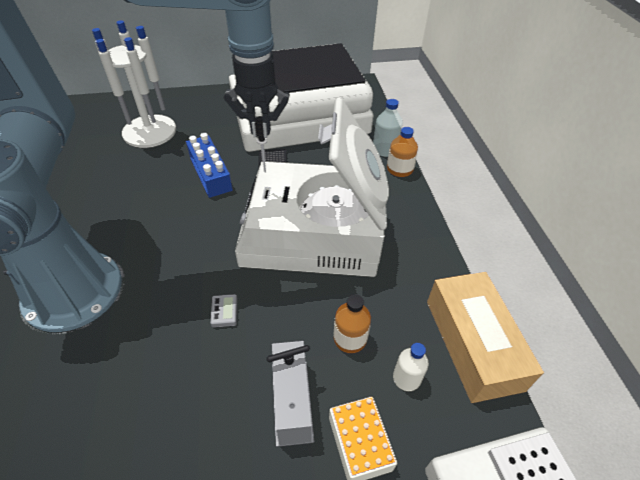

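apply_moves(
  increments=[
    {"tx": 0.0, "ty": 0.9, "tz": 3.5, "ax": -1.5, "ay": 0, "az": -0.2, "hand": 1},
    {"tx": 0.05, "ty": 0.99, "tz": 4.5, "ax": -1.5, "ay": 0, "az": -0.2, "hand": 1},
    {"tx": 0.05, "ty": 0.87, "tz": 4.5, "ax": -1.5, "ay": 0, "az": -0.1, "hand": 1},
    {"tx": 0.05, "ty": 0.75, "tz": 4.5, "ax": -1.5, "ay": 0, "az": 0, "hand": 1},
    {"tx": 0.05, "ty": 0.63, "tz": 4.5, "ax": -1.5, "ay": 0, "az": 0, "hand": 1},
    {"tx": 0.05, "ty": 0.5, "tz": 4.5, "ax": -1.5, "ay": 0, "az": 0, "hand": 1},
    {"tx": 0.05, "ty": 0.38, "tz": 4.5, "ax": -1.5, "ay": 0, "az": 0, "hand": 1},
    {"tx": 0.05, "ty": 0.25, "tz": 4.5, "ax": -1.5, "ay": 0, "az": 0, "hand": 1},
    {"tx": 0.05, "ty": 0.12, "tz": 3.5, "ax": -1.5, "ay": 0, "az": 0, "hand": 1},
    {"tx": 0, "ty": 0, "tz": 0, "ax": 0, "ay": 0, "az": 0, "hand": 1},
  ],
)

```text
clock: 22.25
eef_pos: [0.4847, -0.2862, 0.3134]
tcp_rot: [0.501, 0.498, -0.496, 0.505]
wrist_force: [0.1, 0.5, -1.5]
grip_width: 0.0146
```

Run:
```python
from h import *
for _ in range(3): cam('side')
show()
plan([0.4808,-0.3816,0.245],-np.radians(90),4)
```

```text
t 22.4 tcp [ 0.4852 -0.2832  0.3137] F [ 0.   0.1 -1.5] grip 0.0149
toolaxes x [ 0.011 -0.002 -1.   ] y [1.    0.009 0.011] z [ 0.009 -1.     0.002] q [-0.743  0.086  1.547  0.006  1.499 -0.752]
{"tx": 1.72, "ty": -0.15, "tz": 2.46, "ax": 0.1, "az": -0.2}
{"tx": 1.72, "ty": -0.14, "tz": 2.45, "ax": 0.1, "az": -0.1}
{"tx": 1.72, "ty": -0.13, "tz": 2.46, "ax": 0.1, "ay": 0.1, "az": -0.2}
{"tx": 1.72, "ty": -0.13, "tz": 2.46, "ax": 0.2, "az": -0.1}
end err mm [0.01 0.02 0.02]
```

apply_moves(
  increments=[
    {"tx": 0, "ty": -0.15, "tz": 3.0, "ax": 0.1, "ay": 0, "az": -0.2, "hand": 1},
    {"tx": 0, "ty": -0.15, "tz": 3.8, "ax": 0.1, "ay": 0, "az": -0.2, "hand": 1},
    {"tx": 1.5, "ty": -0.13, "tz": 3.0, "ax": 0.1, "ay": 0, "az": -0.1, "hand": 1},
    {"tx": 2.7, "ty": -0.1, "tz": 0, "ax": 0.1, "ay": 0, "az": -0.1, "hand": 1},
    {"tx": 2.0, "ty": 0, "tz": 0, "ax": 0.1, "ay": 0, "az": 0, "hand": 1},
    {"tx": 0, "ty": 0, "tz": 0, "ax": 0, "ay": 0, "az": 0, "hand": 1},
    {"tx": 0, "ty": 0, "tz": 0, "ax": 0, "ay": 0, "az": 0, "hand": 1},
  ],
)

```text
clock: 23.28
eef_pos: [0.4852, -0.375, 0.2544]
tcp_rot: [0.497, 0.501, -0.497, 0.505]
wrist_force: [0.9, -1.3, -0.3]
grip_width: 0.0142
```

Run:
```python
from h import *
for _ in range(2): cam('side')
show()
c=cam('wrist');save(c,'w19.png')
plan([0.4808,-0.3816,0.225],-np.radians(90),2)
```

```text
t 23.38 tcp [ 0.4851 -0.3753  0.2545] F [ 0.7  0.2 -1.2] grip 0.0146
toolaxes x [ 0.005 -0.004 -1.   ] y [1.    0.011 0.005] z [ 0.011 -1.     0.004] q [-8.520e-01  2.420e-01  1.486e+00  1.000e-03  1.406e+00 -8.630e-01]
{"tx": 1.47, "ty": -0.22, "tz": 0.29, "ax": 0.3, "ay": 0.1, "az": -0.1}
{"tx": 1.48, "ty": -0.22, "tz": 0.3, "ax": 0.3, "ay": 0.1, "az": -0.2}
end err mm [-0.02  0.03  0.01]
```

View pics/w19.png

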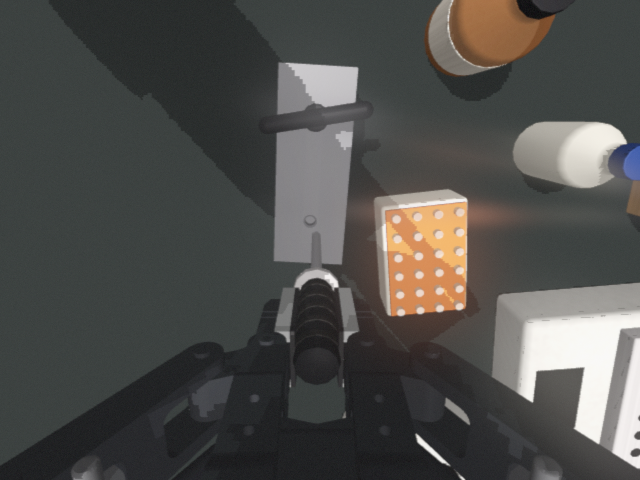

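apply_moves(
  increments=[
    {"tx": 1.5, "ty": -0.22, "tz": 0.3, "ax": 0.3, "ay": 0.1, "az": -0.15, "hand": 1},
    {"tx": 1.6, "ty": -0.22, "tz": 0.3, "ax": 0.3, "ay": 0.1, "az": -0.15, "hand": 1},
    {"tx": 1, "ty": 0, "tz": 0, "ax": 0, "ay": 0, "az": 0, "hand": 1},
    {"tx": 0, "ty": 0, "tz": 0, "ax": 0, "ay": 0, "az": 0, "hand": 1},
    {"tx": 0, "ty": 0, "tz": 0, "ax": 0, "ay": 0, "az": 0, "hand": 1},
  ],
)

```text
clock: 24.05
eef_pos: [0.4803, -0.3823, 0.2105]
tcp_rot: [-0.5, -0.5, 0.501, -0.5]
wrist_force: [0.6, 0.6, -0.1]
grip_width: 0.0146
```

Run:
```python
from h import *
c=cam('wrist');save(c,'w20.png')
show()
s=st();M=R.from_quat(s['tcp_rot']).as_matrix()
print('tip pred',proj(c,np.array(s['eef_pos'])+M@[.1022,0,0]))
for q in spot_point('stand_hole_r',c)[:2]: print(q['pixel'],q['conf'],atz(c,q['pixel'],.095))
cv2.imwrite('pics/w20z.png',cv2.resize(c['img'][180:280,270:370],None,fx=6,fy=6)[:,:,::-1])
plan([0.4808,-0.3816,0.200],-np.radians(90),2)
```

```text
t 24.1 tcp [ 0.4802 -0.3822  0.2105] F [-0.8  0.2 -0.7] grip 0.0147
toolaxes x [-0.001 -0.    -1.   ] y [ 1.    -0.001 -0.001] z [-0.001 -1.     0.   ] q [-8.650e-01  2.840e-01  1.525e+00 -1.000e-03  1.332e+00 -8.640e-01]
tip pred [315.12824039 234.79108567]
[314.8, 229.3] 0.75 [ 0.47986358 -0.38213045  0.095     ]
[319.6, 108.6] 0.68 [ 0.48319326 -0.29837326  0.095     ]
{"tx": 0.54, "ty": 0.02, "tz": -0.03}
{"tx": 0.53, "ty": 0.03, "tz": -0.04, "ax": -0.1}
end err mm [-0.03 -0.01 -0.04]
```

View pics/w20z.png

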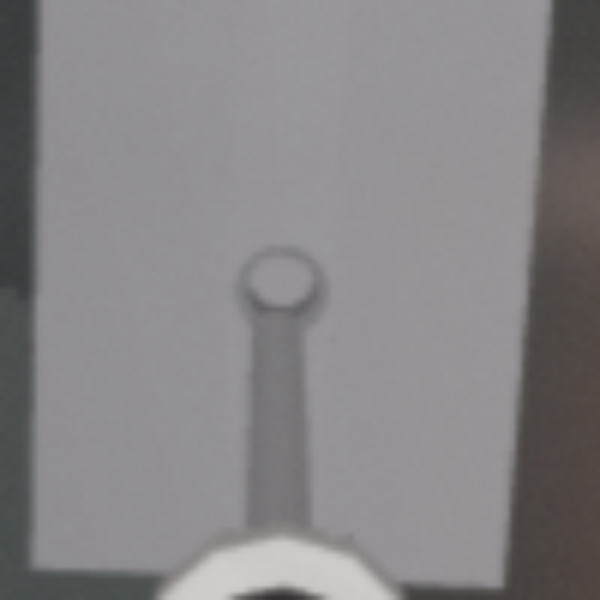

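apply_moves(
  increments=[
    {"tx": 0.3, "ty": 0.06, "tz": -0.06, "ax": 0, "ay": 0, "az": 0, "hand": 1},
    {"tx": 0.4, "ty": 0, "tz": 0, "ax": 0, "ay": 0, "az": 0, "hand": 1},
    {"tx": 0, "ty": 0, "tz": 0, "ax": 0, "ay": 0, "az": 0, "hand": 1},
  ],
)

```text
clock: 24.52
eef_pos: [0.4814, -0.3819, 0.2042]
tcp_rot: [0.5, 0.499, -0.5, 0.5]
wrist_force: [0.1, 0.1, -1.3]
grip_width: 0.0147
```

Run:
```python
from h import *
c=cam('wrist');save(c,'w21.png')
show()
cv2.imwrite('pics/w21z.png',cv2.resize(c['img'][190:270,280:360],None,fx=7,fy=7)[:,:,::-1])
```

```text
t 24.57 tcp [ 0.4815 -0.382   0.2044] F [ 0.7 -1.5 -0.6] grip 0.0147
toolaxes x [ 0.001 -0.002 -1.   ] y [ 1.    -0.001  0.001] z [-0.001 -1.     0.002] q [-8.630e-01  2.900e-01  1.531e+00 -1.000e-03  1.319e+00 -8.620e-01]
```

View pics/w21z.png

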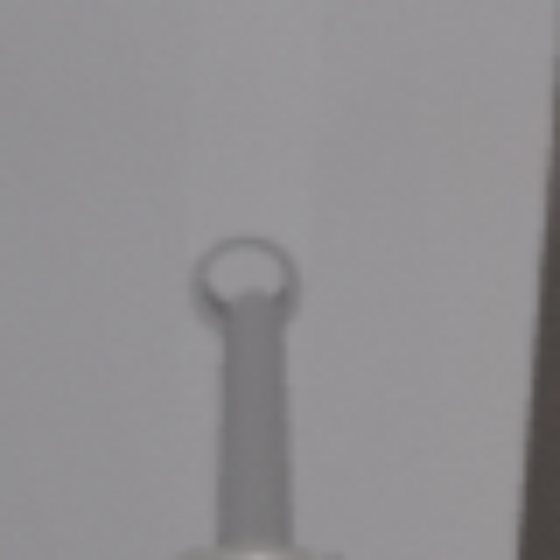

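apply_moves(
  increments=[
    {"tx": 0.2, "ty": -0.06, "tz": -0.03, "ax": 0, "ay": 0.1, "az": 0, "hand": 1},
    {"tx": 0.2, "ty": 0, "tz": 0, "ax": 0, "ay": 0, "az": 0, "hand": 1},
    {"tx": 0, "ty": 0, "tz": 0, "ax": 0, "ay": 0, "az": 0, "hand": 1},
  ],
)

```text
clock: 24.95
eef_pos: [0.4809, -0.3817, 0.2003]
tcp_rot: [0.5, 0.499, -0.5, 0.5]
wrist_force: [-0.3, 0.8, -1.1]
grip_width: 0.0149
```

Run:
```python
from h import *
c=cam('wrist');save(c,'w22.png')
show()
cv2.imwrite('pics/w22z.png',cv2.resize(c['img'][190:270,280:360],None,fx=7,fy=7)[:,:,::-1])
```

```text
t 25.0 tcp [ 0.481  -0.3817  0.2004] F [-0.2  0.  -1.1] grip 0.015
toolaxes x [ 0.001 -0.001 -1.   ] y [ 1.    -0.001  0.001] z [-0.001 -1.     0.001] q [-8.640e-01  2.930e-01  1.536e+00  1.000e-03  1.312e+00 -8.640e-01]
```

View pics/w22z.png

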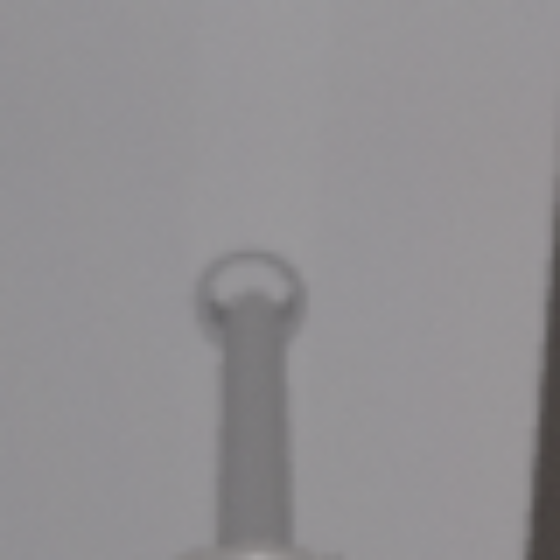

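apply_moves(
  increments=[
    {"tx": 0.2, "ty": -0.02, "tz": 0, "ax": 0, "ay": 0.1, "az": 0, "hand": 1},
    {"tx": 0.2, "ty": 0, "tz": 0, "ax": 0, "ay": 0, "az": 0, "hand": 1},
    {"tx": 0.2, "ty": 0, "tz": 0, "ax": 0, "ay": 0, "az": 0, "hand": 1},
    {"tx": 0.2, "ty": 0, "tz": 0, "ax": 0, "ay": 0, "az": 0, "hand": 1},
    {"tx": 0.2, "ty": 0, "tz": 0, "ax": 0, "ay": 0, "az": 0, "hand": 1},
  ],
)

```text
clock: 25.62
eef_pos: [0.4808, -0.3819, 0.1899]
tcp_rot: [0.501, 0.5, -0.5, 0.5]
wrist_force: [-0.1, -0.1, -0.5]
grip_width: 0.0149
```

Run:
```python
from h import *
c=cam('wrist');save(c,'w23.png')
show()
cv2.imwrite('pics/w23z.png',cv2.resize(c['img'][190:270,280:360],None,fx=7,fy=7)[:,:,::-1])
```

```text
t 25.68 tcp [ 0.4807 -0.3817  0.1896] F [ 0.3 -0.3  0. ] grip 0.0144
toolaxes x [ 0.001  0.001 -1.   ] y [ 1.    -0.001  0.001] z [-0.001 -1.    -0.001] q [-0.865  0.303  1.545  0.002  1.294 -0.865]
```

View pics/w23z.png

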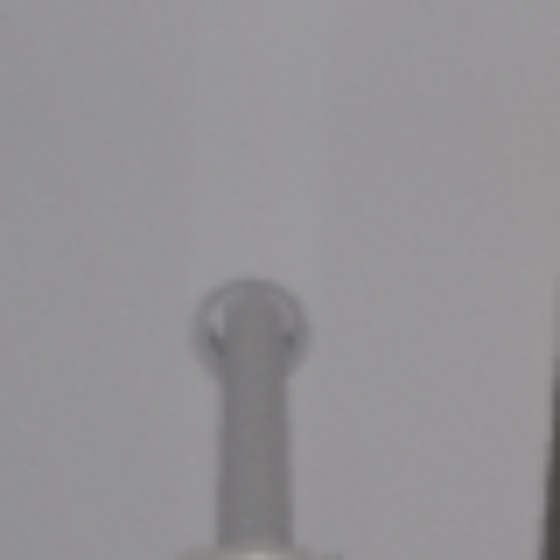

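apply_moves(
  increments=[
    {"tx": 0.5, "ty": 0, "tz": 0, "ax": 0, "ay": 0, "az": 0, "hand": 1},
    {"tx": 0.7, "ty": 0, "tz": 0, "ax": 0, "ay": 0, "az": 0, "hand": 1},
    {"tx": 0.7, "ty": 0, "tz": 0, "ax": 0, "ay": 0, "az": 0, "hand": 1},
    {"tx": 0.7, "ty": 0, "tz": 0, "ax": 0, "ay": 0, "az": 0, "hand": 1},
    {"tx": 0, "ty": 0, "tz": 0, "ax": 0, "ay": 0, "az": 0, "hand": 1},
  ],
)

```text
clock: 26.3
eef_pos: [0.4804, -0.3813, 0.1609]
tcp_rot: [0.501, 0.5, -0.5, 0.499]
wrist_force: [-0.3, 0.0, 0.4]
grip_width: 0.0147
```

apply_moves(
  increments=[
    {"tx": 0.6, "ty": 0.03, "tz": 0.03, "ax": 0, "ay": 0, "az": 0, "hand": 1},
    {"tx": 0.7, "ty": 0, "tz": 0, "ax": 0, "ay": 0, "az": 0, "hand": 1},
    {"tx": 0.7, "ty": 0, "tz": 0, "ax": 0, "ay": 0, "az": 0, "hand": 1},
    {"tx": 0.7, "ty": 0, "tz": 0, "ax": 0, "ay": 0, "az": 0, "hand": 1},
    {"tx": 0.7, "ty": 0, "tz": 0, "ax": 0, "ay": 0, "az": 0, "hand": 1},
    {"tx": 0, "ty": 0, "tz": 0, "ax": 0, "ay": 0, "az": 0, "hand": 1},
  ],
)

```text
clock: 27.05
eef_pos: [0.4807, -0.3815, 0.1244]
tcp_rot: [0.501, 0.5, -0.5, 0.499]
wrist_force: [0.8, -0.3, -0.5]
grip_width: 0.0147
```

Run:
```python
from h import *
show()
c=cam('wrist');save(c,'w24.png')
show()
```

```text
t 27.05 tcp [ 0.4807 -0.3815  0.1244] F [ 0.8 -0.3 -0.5] grip 0.0147
toolaxes x [ 0.     0.003 -1.   ] y [ 1.    -0.001  0.   ] z [-0.001 -1.    -0.003] q [-0.865  0.377  1.591  0.002  1.176 -0.865]
t 27.1 tcp [ 0.4809 -0.3818  0.1249] F [ 1.  -0.1 -0.7] grip 0.0149
toolaxes x [ 0.001  0.002 -1.   ] y [ 1.    -0.001  0.001] z [-0.001 -1.    -0.002] q [-0.865  0.376  1.59   0.002  1.176 -0.865]
```

View pics/w24.png

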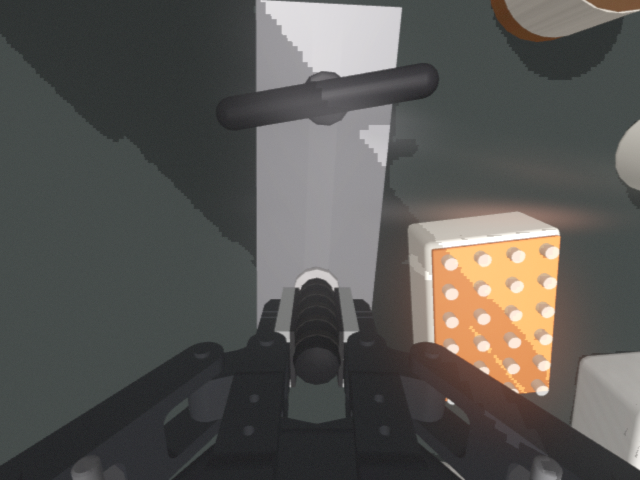

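apply_moves(
  increments=[
    {"tx": 0.4, "ty": 0, "tz": 0, "ax": 0, "ay": 0, "az": 0, "hand": 1},
    {"tx": 0.4, "ty": 0, "tz": 0, "ax": 0, "ay": 0, "az": 0, "hand": 1},
    {"tx": 0.2, "ty": 0, "tz": 0, "ax": 0, "ay": 0, "az": 0, "hand": 1},
    {"tx": 0.15, "ty": 0, "tz": 0, "ax": 0, "ay": 0, "az": 0, "hand": 1},
    {"tx": 0.1, "ty": 0, "tz": 0, "ax": 0, "ay": 0, "az": 0, "hand": 1},
    {"tx": 0.1, "ty": 0, "tz": 0, "ax": 0, "ay": 0, "az": 0, "hand": 1},
  ],
)

```text
clock: 27.85
eef_pos: [0.4814, -0.3823, 0.1122]
tcp_rot: [0.501, 0.5, -0.5, 0.5]
wrist_force: [-2.5, 3.0, 8.9]
grip_width: 0.0146
```

apply_moves(
  increments=[
    {"tx": 0, "ty": -0.05, "tz": -0.05, "ax": 0, "ay": 0, "az": 0, "hand": 1},
    {"tx": 0, "ty": 0, "tz": 0, "ax": 0, "ay": 0, "az": 0, "hand": 2.2},
    {"tx": 0, "ty": 0, "tz": 0, "ax": 0, "ay": 0, "az": 0, "hand": 3.2},
    {"tx": 0, "ty": 0, "tz": 0, "ax": 0, "ay": 0, "az": 0, "hand": 3.2},
  ],
)

```text
clock: 28.35
eef_pos: [0.4812, -0.3821, 0.1125]
tcp_rot: [0.501, 0.499, -0.5, 0.501]
wrist_force: [0.6, -0.3, -0.3]
grip_width: 0.032
```

Run:
```python
from h import *
c=cam('wrist')
show()
cv2.imwrite('pics/w25.png',cv2.resize(c['img'][230:430,220:420],None,fx=3,fy=3)[:,:,::-1])
```

```text
t 28.4 tcp [ 0.4812 -0.3821  0.1125] F [-0.6 -0.7 -0.4] grip 0.0317
toolaxes x [ 0.003 -0.    -1.   ] y [ 1.    -0.001  0.003] z [-0.001 -1.     0.   ] q [-0.865  0.391  1.598  0.002  1.151 -0.865]
```

View pics/w25.png

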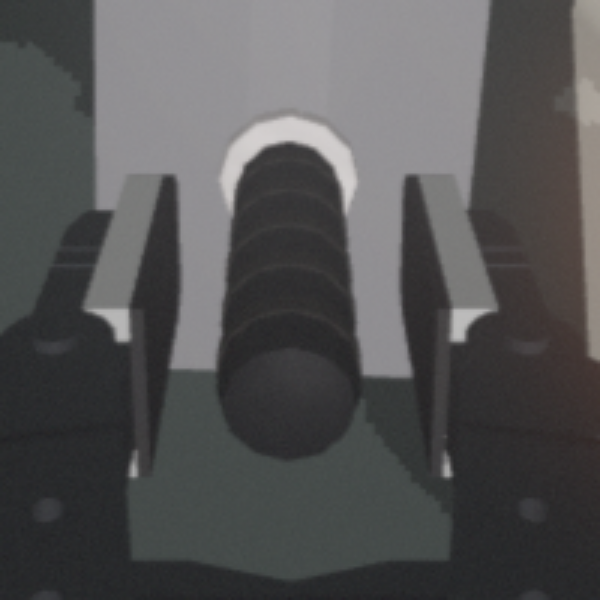

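Released, and it looks the same as before the grasp, with the collar on the plate. I'll retreat upward with the jaws at 3.2 cm.

apply_moves(
  increments=[
    {"tx": -1, "ty": 0, "tz": 0, "ax": 0, "ay": 0, "az": 0, "hand": 4},
    {"tx": -2, "ty": 0, "tz": 0, "ax": 0, "ay": 0, "az": 0, "hand": 4},
    {"tx": -3, "ty": 0, "tz": 0, "ax": 0, "ay": 0, "az": 0, "hand": 4},
    {"tx": -4, "ty": 0, "tz": 0, "ax": 0, "ay": 0, "az": 0, "hand": 4},
    {"tx": -4, "ty": 0, "tz": 0, "ax": 0, "ay": 0, "az": 0, "hand": 4},
    {"tx": -2, "ty": 0, "tz": 0, "ax": 0, "ay": 0, "az": 0, "hand": 4},
    {"tx": 0, "ty": 0, "tz": 0, "ax": 0, "ay": 0, "az": 0, "hand": 4},
    {"tx": 0, "ty": 0, "tz": 0, "ax": 0, "ay": 0, "az": 0, "hand": 4},
  ],
)

```text
clock: 29.4
eef_pos: [0.4814, -0.3826, 0.2871]
tcp_rot: [0.5, 0.496, -0.5, 0.503]
wrist_force: [0.1, 0.3, 0.3]
grip_width: 0.0401
```

Run:
```python
from h import *
c=cam('wrist');save(c,'w26.png');show()
s=cam('side');save(s,'s26.png')
for p in spot_point('pin_handle',c)[:1]: print(p['pixel'],atz(c,p['pixel'],.127))
for p in spot_point('pin_handle',s)[:1]: print(p['pixel'],proj(s,[.4808,-.381,.127]))
for t in ('key_handle','timer','amber_bottle','reagent_bottle','tip_box','microplate'):
    print(t,[np.round(q['pixel'],1) for q in spot_point(t,s)[:1]])
```

```text
t 29.45 tcp [ 0.4814 -0.3826  0.287 ] F [0.1 0.2 0.2] grip 0.0403
toolaxes x [ 0.008 -0.006 -1.   ] y [ 1.    -0.     0.008] z [-0.001 -1.     0.006] q [-0.865  0.222  1.446  0.002  1.464 -0.865]
[313.4, 211.5] [ 0.48093067 -0.38082409  0.127     ]
[290.6, 397.3] [291.72229673 397.43440378]
key_handle [array([289.3, 354.3])]
timer [array([227.2, 313. ])]
amber_bottle [array([349.7, 337.7])]
reagent_bottle [array([405.6, 378.7])]
tip_box [array([358.3, 441.3])]
microplate []
```

View pics/w26.png

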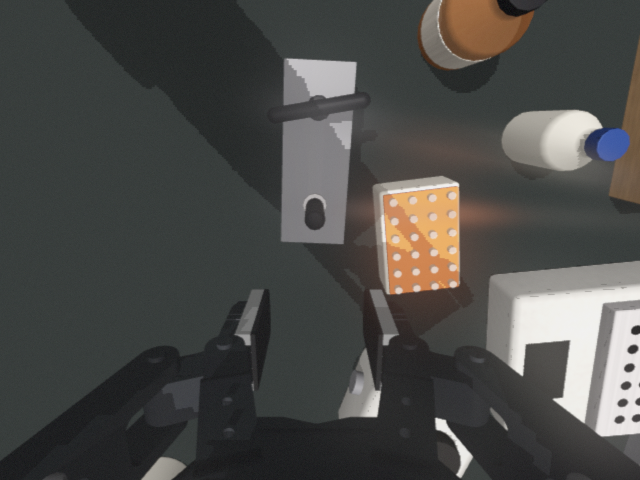

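View pics/s26.png

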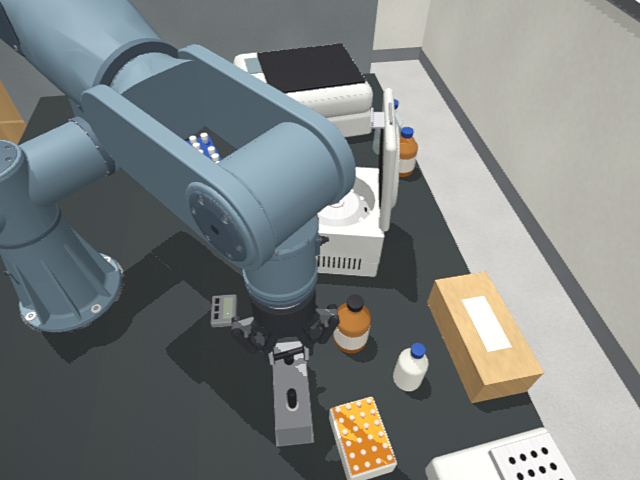

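```bash
python3 -c "
from h import *
print(ctrl.job_done());show()"
```

```text
the job is handed in; nothing more can be done
None
the job is handed in; nothing more can be done
```

The lid is open, the pin is back in the hole it came from (the stand's -y end), and I handed the job in at about 29.5 s of the 64 s allowed. No verdict came back.

**Feeling for the tab:** The first probe, near the slot's centre, met nothing down to about 40 mm. The second, about 10 mm towards +y, met the tab about 33 mm below the mouth. The wrist force was about 10.5 N vertically, with about 4 N sideways at most, when the lid sprang open with the tip still in the well.

**Last checks:**
- **Lid:** the final side picture shows it standing upright, and nothing was pressing on it. I had no direct reading of the lid joint.
- **Pin:** lowering it stopped with an upward force of about 9 N, and the gripper was at the same height as when it took the pin. After release, the wrist camera put the handle at (0.481, -0.381), where it was at the start, with the collar on the plate.
- **Gripper:** it was clear of everything, with the fingertips at about 0.29 m.
- **Other objects:** the key, bottles, tip box and timer look unmoved in the side picture. The microplate was hidden behind the arm there, so I could not check it, but the arm never went near it.

**Disagreements:** The first move call was refused because its rows lacked some fields, and this cost no motion. Small moves missed their targets by up to about 1 mm, so I corrected the alignment from the pictures before each insertion.

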